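# Check a baking steel for warp with a straightedge and a dial gauge

## Robot

A 6-joint arm with a two-finger parallel gripper is mounted at the origin on a cart in front of the work surface, level with it; the furniture and walls round the work are solid. World frame = base frame: x ahead of the robot, y to its left, z up, the work surface at z = 0. Lengths are in m, angles in rad, forces in N, time in s.
With the tool pointing down it reaches from about 0.35 to 0.775 m from the base axis. Payload 7.3 kg.
Tool frame: the origin (TCP) lies on the centre line of the jaws, within the pads' length; the fingertips stand 14 mm ahead of it and the grasp point (between the pads) lies 5 mm behind it; z points along the fingers, y is the direction in which the jaws open and shut (so a half turn about z gives the same grasp; the last joint's range is limited). The gripper opens to 92 mm and grips with 3 to 60 N. Pads are 19 mm wide; open, the fingers measure 130 mm over their backs; the gripper's body (75 mm by 190 mm) begins 47 mm behind the grasp point.
Start: joints at [1.157, 0.342, 1.524, -0, 1.275, -0.146], TCP at [0.139, 0.506, 0.241] pointing down, gripper open.
Joint ranges: [-2.53, 2.53], [-0.77, 2.02], [0.04, 2.7], [-1, 4.14], [0.28, 2.66], [-3.11, 3.11]. Speed limits (rad/s): [2.57, 2.57, 3.14, 3.14, 3.14, 3.14].

## Interface

Orientations are given as [roll, pitch, yaw] about the fixed x, y, z axes, in that order (R = Rz(yaw) Ry(pitch) Rx(roll)).
In Python, from cell import telemetry, cams, robot gives the robot as it stands.
- The arm moves only by the tool servo_tool, never from a script. Its argument "targets" is text: rows parted by semicolons, each of 4 numbers parted by spaces: the shift along the tool's x, y, z in mm, then the turn about the tool's z in rad. In form: x y z yaw; .... A call has 1 to 20 rows; each row shifts and turns the pose as measured when the row begins, along the tool's axes as they then stand; what a row does not reach is not made up. A row lasts 1/8 s, in which the tool goes at most 62.5 mm and 10.7 degrees, less where a joint would pass 70% of its speed; a pose out of reach is approached as far as the arm can. A call with a gripper value outside its range is refused whole. "hand" is the opening, from 0 (shut) to 1 (fully open), set as the call begins (left out, the last holds). The fingers move at their own pace and stop on an object; "squeeze" is the grip in N (left out, the last holds). Time passes only in rows, so rows that do not move let the fingers close. It gives the time, the measured TCP pose, the force and the opening at its end, in the units of the state.
- telemetry.observe(): the state, without advancing time (a new reading comes with each control period).
- cams.read_camera(name): name is "scene" or "side" or "wrist"; returns a dict with "color" (384x512x3 uint8, red, green, blue), "K" (3x3 intrinsics, pixels), "R" (3x3) and "t" (3): a world point X has camera coordinates R X + t. Camera axes: x right, y down, z forward; pixel columns grow to the right and rows downward; lengths in m; the calibration is good to about 2 mm. A picture is of the moment at which its call begins. There is no depth.
- robot.hand_in(): hands the job in, once; it reports no verdict.
Trained networks look in a picture, given as the dict that the camera call returned (one of the last four; its "shot" number tells which), for a name from the list of things; names that differ only in an ending like _2 or _b are one class to them, and where a whole thing is asked for, a point or a joint stands for the part that bears it (a point fixed in the world has none). Each returns a list of dicts, best first, with "score" (0 to 1); they miss things now and then, are a little off and sometimes report something else, mostly with a low value. They report only what shows in the picture. A call takes as long as a camera call.
- cams.cut_out(picture, query): "region" (384x512 bool, what is visible of it) and "extent" ([centre column, centre row, width, height] in pixels, round what is visible of it).
The state is a dict: "time": time; "qpos": joint angles; "qvel": joint speeds; "joint_efforts": joint torques, N m; "tool_pos": TCP position; "tool_rot": TCP orientation; "contact_force": force on the tool from outside, world axes, zero at the start; "torque": the same for the moment, N m; "opening": finger opening in m.
Only numpy, scipy, OpenCV 4.12 (cv2) and the standard library are available. Lean on these libraries where they do the work, as an engineer would, in place of code of your own. Each camera call takes 0.05 s, during which the arm holds its last target.

## Task

Check the baking steel for warp: lay the straightedge on the worktop flush against the steel's far long edge, roughly centred on it, and keep it flush while you measure. With the dial gauge held upright, set its stylus on the middle of the straightedge's datum stud, then of every test button on the steel from left to right, then of the datum stud once more, each for about three seconds for the reading to settle and gently, the stylus pushed in a little (some 5 mm) but not to its stop. Then stand the gauge and lay the straightedge, datum stud up, back on the cork mat, side by side and wholly on it.

Things in the scene. Friction and masses are not known exactly. Their poses are not given: they have to be found in the camera images.
- steel: baking steel, a dark flat plate fixed on the worktop, 140 mm (its x) by 200 mm (its y) by 12 mm thick; origin at the centre of its underside on the worktop (z = 0); its far long edge is the face at x = +70 mm in its frame, which always looks away from the robot (yaw within 0.3 rad of 0)
- stud_a: test button (leftmost when all five are there; from start to start three to five of them are present, the rest absent): bright round metal button standing loose on the steel, 80 g, 24 mm diameter, 8 mm high, black dot at the centre of its top; origin at the centre of its underside
- stud_b: test button (second from left when all five are there; from start to start three to five of them are present, the rest absent): bright round metal button standing loose on the steel, 80 g, 24 mm diameter, 8 mm high, black dot at the centre of its top; origin at the centre of its underside
- stud_c: test button (middle when all five are there; from start to start three to five of them are present, the rest absent): bright round metal button standing loose on the steel, 80 g, 24 mm diameter, 8 mm high, black dot at the centre of its top; origin at the centre of its underside
- stud_d: test button (second from right when all five are there; from start to start three to five of them are present, the rest absent): bright round metal button standing loose on the steel, 80 g, 24 mm diameter, 8 mm high, black dot at the centre of its top; origin at the centre of its underside
- stud_e: test button (rightmost when all five are there; from start to start three to five of them are present, the rest absent): bright round metal button standing loose on the steel, 80 g, 24 mm diameter, 8 mm high, black dot at the centre of its top; origin at the centre of its underside
- stud_a_top (a point): centre of the top face of stud_a, 20 mm above the worktop; this is the point to touch, within 7 mm in all
- stud_b_top (a point): centre of the top face of stud_b, 20 mm above the worktop; this is the point to touch, within 7 mm in all
- stud_c_top (a point): centre of the top face of stud_c, 20 mm above the worktop; this is the point to touch, within 7 mm in all
- stud_d_top (a point): centre of the top face of stud_d, 20 mm above the worktop; this is the point to touch, within 7 mm in all
- stud_e_top (a point): centre of the top face of stud_e, 20 mm above the worktop; this is the point to touch, within 7 mm in all
- straightedge: aluminium bar 22 (its x) by 220 (its y) by 18 mm high, 0.25 kg, both long sides alike; black grip block on the middle, 20 (x) by 70 mm (y), 18 to 50 mm high; datum stud on top near the +y end; origin under its centre. Flush: origin at x = 81 mm in the steel's frame, y axes parallel either way round, within 40 mm of the steel's middle along y, standing on the worktop
- datum_top (a point): centre of the top of the straightedge's datum stud (round metal button, 20 mm diameter, black dot): at y = +90 mm, z = +22 mm in the straightedge's frame; the point to touch, within 7 mm in all
- edge_end1 (a point): point on the underside's centre line, 105 mm from the middle of the straightedge at its datum (+y) end
- edge_end2 (a point): point on the underside's centre line, 105 mm from the middle of the straightedge at its other (-y) end
- gauge: dial gauge, 0.35 kg: stands on a dark heel 66 by 56 by 18 mm (x = -39 to +27 mm in its frame); above it a black grip 62 mm long (x, centred on the origin), 22 mm wide (y), 18 to 64 mm high; an arm runs to +x to the stylus housing at x = 85 mm under a round white dial (46 mm diameter, top at 69 mm). Origin under the heel, below the middle of the grip and near the centre of mass
- gauge_tip (a point): ball tip of the gauge's stylus (its lowest point, ball 9 mm diameter): at x = +85 mm, y = 0, z = -14 mm + joint stylus in the gauge's frame
- stylus (a joint): how far the stylus is pushed up into the gauge, m: 0 = free, 14 mm below the heel's underside; stop at 0.016; very soft spring (0.1 N at first, 25 N/m). About 0.014 when the gauge stands on a flat surface. A touch counts between 0.0012 and 0.012, tip on the stud for 2 s, gauge upright
- mat: cork mat fixed on the worktop, 270 mm (its x) by 200 mm (its y), 4 mm thick; origin at the centre of its underside; both tools start on it, side by side along its x, the gauge pointing away from the robot; either may be on the left
- box_tea: bystander: red carton 102 by 53 by 60 mm, origin at the centre of its underside; leave it alone
- spice_paprika: bystander: spice jar with red cap, 42 mm diameter, 108 mm high, origin at its underside; leave it alone
- salt_carton_2: bystander: green-and-white carton 46 by 67 by 143 mm, origin at its underside; leave it alone

How it is judged:
By the outcome, as a careful person would: the job done as asked, in the order asked, and still so for the second after the job is handed in, with the robot touching nothing.
Of stud_a, stud_b, stud_c, stud_d, stud_e only 3 to 5 are there at a start; the rules pass over those that are not, and their reading is None.
At some moment in a run one of straightedge, gauge may be knocked a few centimetres aside while the robot is not near it.
Once in a run the grip may slacken for a moment while it holds something.
It also fails if it takes over 210 s, if anything falls off the work surface, if the arm or the gripper's body presses on something with over 40 N, if the wrist force passes 120 N, or if a joint passes its speed limit or range.

## Working session

There is one attempt and no reset: what is moved stays moved. The work goes in short steps, Python scripts to look and compute and a tool call to move; the robot and the scene stay as the last step left them, time stands still between calls to the robot, and variables do not carry over. Pictures are saved under pics/ and viewed, and the job is handed in when it is done.

Besides the shell and the picture viewer there is one more tool, called after "Call:" as a command line: name --argument value ..., lists and objects as JSON in quotes. servo_tool: Moves the arm, as the interface text tells. Its arguments: {"type":"object","properties":{"targets":{"type":"string"},"hand":{"type":"number"},"squeeze":{"type":"number"}},"required":["targets"]}

```bash
ls; mkdir -p pics; python3 - <<'E'
from cell import telemetry, cams, robot
import cv2
s=telemetry.observe(); print(s)
for n in ["scene","side","wrist"]:
    p=cams.read_camera(n); cv2.imwrite(f"pics/{n}0.png",p["color"][:,:,::-1]); print(n,p["K"].tolist(),p["R"].tolist(),p["t"])
E
```

```text
pics
{'time': 0.0, 'qpos': array([ 1.15701377e+00,  3.42717066e-01,  1.52503240e+00,  8.10309749e-06,
        1.27539061e+00, -1.46009834e-01]), 'qvel': array([ 2.75355149e-04, -1.88788307e-03,  6.30966577e-04, -5.12866254e-05,
        2.62542558e-03, -4.36114709e-04]), 'joint_efforts': array([ 8.16277807e-04, -4.31248891e+01, -2.44215167e+01,  7.18762167e-02,
        5.58859447e-02, -1.38344622e-04]), 'tool_pos': array([0.13872923, 0.50593414, 0.24004252]), 'tool_rot': array([-3.14006283e+00, -2.32801509e-04,  2.87381738e+00]), 'contact_force': array([-0.38790156,  0.01684272,  0.23455242]), 'torque': array([ 0.02978423,  0.04478444, -0.02580394]), 'opening': 0.09188629713999572}
scene [[453.7360199808062, 0.0, 262.9427539898212], [0.0, 453.7360199808062, 191.78007952267356], [0.0, 0.0, 1.0]] [[0.8973218435041533, -0.44125258410157187, 0.010472162813544114], [-0.3283281543381772, -0.6831619527922064, -0.6522962282015937], [0.29498157949132053, 0.5818813481121601, -0.7578917894264204]] [-0.48483969  0.24018996  1.08262959]
side [[453.6891595039099, 0.0, 251.38303722595265], [0.0, 453.6891595039099, 189.547735534387], [0.0, 0.0, 1.0]] [[-0.9888864613154036, -0.14774499354130258, 0.016582626769589513], [-0.09695702474248472, 0.5563235146022597, -0.8252899384178111], [0.11270715141544597, -0.817725848915191, -0.5644657066959391]] [0.54269726 0.05406424 1.19285678]
wrist [[277.5457482011684, 0.0, 253.30400562732507], [0.0, 277.5457482011684, 192.1088880347271], [0.0, 0.0, 1.0]] [[0.2637338235399838, 0.9645916751444347, -0.0027148780885256608], [0.9266600695209601, -0.25257919567116277, 0.2783969566455766], [0.2678536650419239, -0.07593846295628712, -0.96046226576969]] [-0.5236363  -0.03316027  0.39261432]
```

View pics/scene0.png

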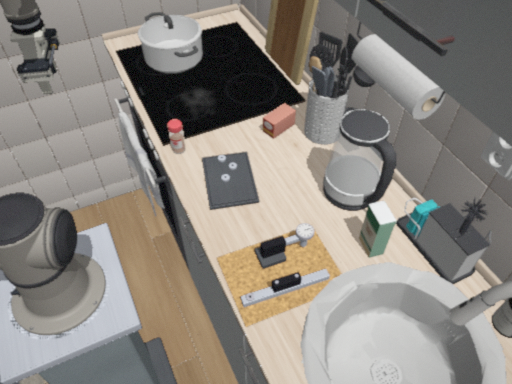

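View pics/side0.png

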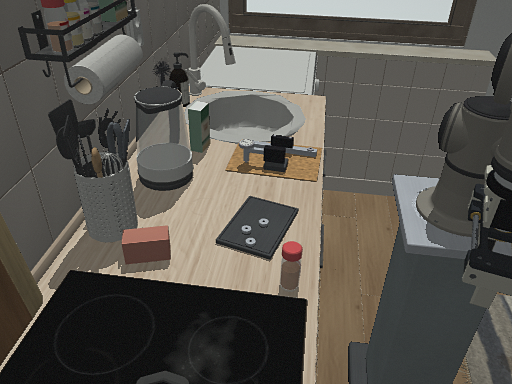

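View pics/wrist0.png

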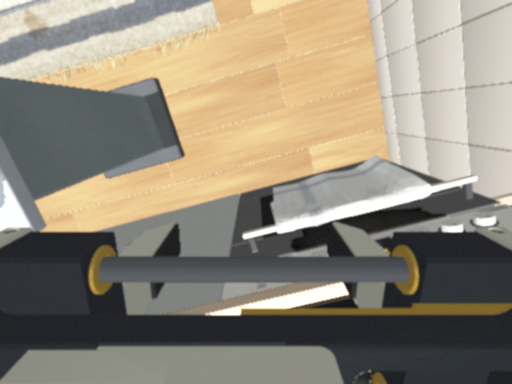

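```bash
cat > h.py <<'E'
from cell import telemetry, cams, robot
import cv2, numpy as np
def ray(p,u,v,z):
    d=np.linalg.inv(p["K"])@np.array([u,v,1.]); R=np.array(p["R"]); t=np.array(p["t"])
    o=-R.T@t; w=R.T@d; return o+w*(z-o[2])/w[2]
def proj(p,X):
    c=np.array(p["R"])@np.array(X)+np.array(p["t"]); q=p["K"]@c; return q[:2]/q[2]
def rect(p,m,z):
    # mask points -> plane z, min area rect
    cs,_=cv2.findContours(m.astype(np.uint8),cv2.RETR_EXTERNAL,cv2.CHAIN_APPROX_NONE)
    c=max(cs,key=cv2.contourArea)[:,0,:]
    P=np.array([ray(p,a,b,z)[:2] for a,b in c],np.float32)
    r=cv2.minAreaRect(P*1000); return r
E
python3 - <<'E'
from h import *
for n in ["scene","side"]:
    p=cams.read_camera(n)
    for q,z in [("steel",.012),("mat",.004),("stud_a",.02),("straightedge",.018),("gauge",.06),("datum_top",.026),("gauge_tip",0),("box_tea",.03),("spice_paprika",.05),("salt_carton_2",.05)]:
        for r in cams.cut_out(p,q)[:6]:
            e=r["extent"]; X=ray(p,e[0],e[1],z)
            print(n,q,round(r["score"],2),np.round(e,1),X.round(3)[:2],r["region"].sum(), rect(p,r["region"],z) if q in("steel","mat","straightedge") else "")
E
```

```text
scene steel 0.91 [229.6 181.2  53.1  55.7] [0.503 0.143] 2434 ((505.3602294921875, 153.40457153320312), (208.0357208251953, 141.48431396484375), 75.03824615478516)
scene mat 0.67 [277.4 277.6 121.   98. ] [ 0.485 -0.193] 5074 ((500.04925537109375, -179.46022033691406), (201.00701904296875, 270.79095458984375), 86.66907501220703)
scene stud_a 0.63 [233.4 164.2   6.9   9.2] [0.538 0.193] 47 
scene stud_a 0.62 [221.9 161.2   6.3   7.3] [0.512 0.219] 52 
scene stud_a 0.53 [227.7 178.9   9.    9. ] [0.5   0.146] 48 
scene stud_a 0.31 [278.9 121.5  31.8  33.4] [0.748 0.305] 837 
scene straightedge 0.67 [284.5 285.4  91.6  40.8] [ 0.486 -0.226] 1266 ((486.165771484375, -222.02964782714844), (48.16181564331055, 221.3055419921875), 83.80783081054688)
scene gauge 0.59 [285.6 248.3  59.6  46.2] [ 0.523 -0.158] 1172 
scene datum_top 0.89 [283.2 287.9  90.   32.5] [ 0.478 -0.234] 1145 
scene datum_top 0.36 [277.8 276.5 123.   92.6] [ 0.481 -0.201] 5292 
scene box_tea 0.94 [279.1 121.   30.   33.9] [0.744 0.297] 813 
scene spice_paprika 0.95 [175.5 135.8  18.4  37.9] [0.418 0.351] 472 
scene salt_
[... 616 characters left out ...]
ud_a 0.51 [264.2 224.7   8.5   8.2] [0.492 0.171] 69 
side straightedge 0.68 [288.1 147.2  63.5  19.7] [ 0.467 -0.228] 654 ((474.9359130859375, -249.89962768554688), (114.25337982177734, 205.92210388183594), 82.11946105957031)
side gauge 0.97 [261.6 154.4  48.9  35.7] [ 0.535 -0.096] 880 
side datum_top 0.86 [284.9 145.3  62.6  23.2] [ 0.477 -0.223] 636 
side box_tea 0.88 [145.4 247.2  52.2  37. ] [0.742 0.307] 1638 
side spice_paprika 0.8 [289.2 265.6  21.3  52.1] [0.421 0.333] 937 
side salt_carton_2 0.88 [199.4 126.   20.5  49.3] [ 0.758 -0.259] 1000 
side salt_carton_2 0.63 [146.2 245.5  51.2  44.4] [0.732 0.323] 1674 
side salt_carton_2 0.43 [284.  145.1  63.3  24.1] [ 0.477 -0.18 ] 540
```

```bash
python3 - <<'E'
from h import *
p=cams.read_camera("scene"); I=p["color"][:,:,::-1]
a=cv2.resize(I[220:325,210:350],None,fx=4,fy=4,interpolation=cv2.INTER_CUBIC)
b=cv2.resize(I[140:215,190:270],None,fx=4,fy=4,interpolation=cv2.INTER_CUBIC)
cv2.imwrite("pics/z1.png",a); cv2.imwrite("pics/z2.png",b)
q=cams.read_camera("side"); 
cv2.imwrite("pics/z3.png",cv2.resize(q["color"][120:190,215:335,::-1],None,fx=5,fy=5,interpolation=cv2.INTER_CUBIC))
for n,z in [("steel",.012),("mat",.004)]:
  for P in (p,q):
    r=cams.cut_out(P,n)[0]; print(n,cv2.boxPoints(rect(P,r["region"],z)).round(0).tolist())
w=cams.read_camera("wrist"); s=telemetry.observe()
print(-np.array(w["R"]).T@w["t"], s["tool_pos"])
E
```

```text
steel [[411.0, 68.0], [550.0, 35.0], [601.0, 242.0], [462.0, 276.0]]
steel [[413.0, 80.0], [551.0, 44.0], [603.0, 245.0], [465.0, 281.0]]
mat [[356.0, -272.0], [629.0, -291.0], [643.0, -87.0], [370.0, -69.0]]
mat [[362.0, -270.0], [631.0, -283.0], [641.0, -81.0], [372.0, -68.0]]
[0.06372478 0.52667116 0.3855041 ] [0.13889268 0.50628962 0.24073182]
```

View pics/z1.png

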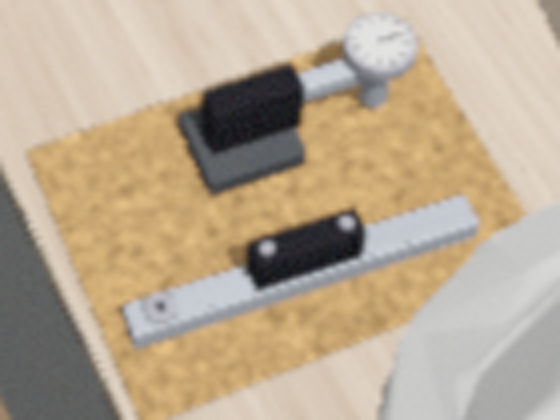

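View pics/z2.png

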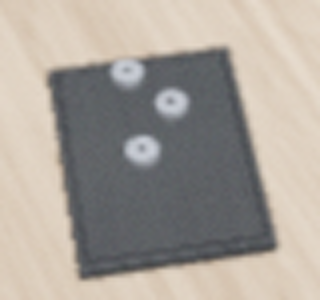

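View pics/z3.png

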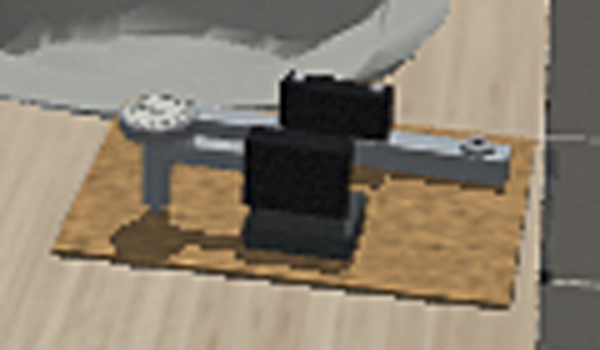

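Call:
servo_tool --targets "-48 -14 0 0;-48 -14 0 0;-48 -14 0 0;-48 -14 0 0;-48 -14 0 0;-48 -14 0 0;-27 -44 0 0;-27 -44 0 0;-27 -44 0 0;-27 -44 0 0;-27 -44 0 0;-14 -52 0 0;-14 -52 0 0;-14 -52 0 0;-14 -52 0 0;-14 -52 0 0;0 0 0 -0.18;0 0 0 -0.04;0 0 0 0" --hand 0.6

```text
time: 3.98
tool_pos: [0.4781, -0.1906, 0.2397]
tool_rot: [3.139, 0.006, 3.101]
contact_force: [0.4, -0.6, -0.2]
opening: 0.0551
```

```bash
python3 - <<'E'
from h import *
p=cams.read_camera("wrist"); I=p["color"][:,:,::-1]
cv2.imwrite("pics/w1.png",I)
for q,z in [("straightedge",.018),("datum_top",.022),("gauge",.064),("mat",.004),("steel",.012),("stud_a",.02)]:
    for r in cams.cut_out(p,q)[:4]:
        e=r["extent"]; print(q,round(r["score"],2),np.round(e,1),ray(p,e[0],e[1],z).round(3)[:2], cv2.boxPoints(rect(p,r["region"],z)).round(0).tolist())
E
```

```text
straightedge 0.66 [223.8 170.9  25.5 156.4] [ 0.476 -0.23 ] [[374.0, -234.0], [595.0, -257.0], [598.0, -230.0], [377.0, -207.0]]
datum_top 0.83 [225.8 171.6  24.9 166.4] [ 0.477 -0.227] [[374.0, -233.0], [594.0, -256.0], [597.0, -228.0], [377.0, -206.0]]
gauge 0.73 [296.6 205.8  50.8 101.4] [ 0.514 -0.139] [[449.0, -162.0], [580.0, -173.0], [584.0, -121.0], [453.0, -111.0]]
gauge 0.6 [504.8 171.6  14.5  15.8] [0.481 0.106] [[471.0, 111.0], [474.0, 98.0], [494.0, 102.0], [491.0, 116.0]]
mat 0.59 [262.9 169.7 156.9 176.2] [ 0.48  -0.177] [[359.0, -276.0], [612.0, -287.0], [621.0, -85.0], [368.0, -74.0]]
steel 0.61 [461.9 173.2  99.8 120.3] [0.494 0.096] [[410.0, 70.0], [545.0, 34.0], [585.0, 182.0], [450.0, 218.0]]
stud_a 0.76 [503.  172.1  16.3  17.8] [0.493 0.144] [[480.0, 152.0], [483.0, 137.0], [507.0, 142.0], [504.0, 157.0]]
```

View pics/w1.png

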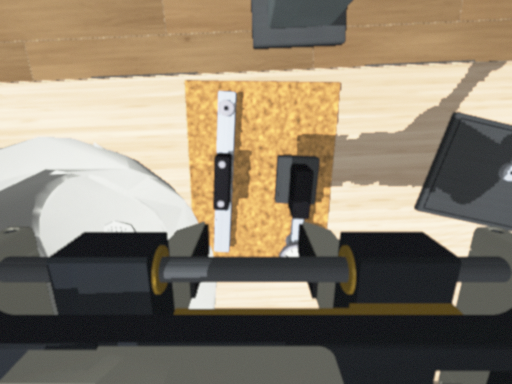

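```bash
python3 - <<'E'
from h import *
p=cams.read_camera("wrist")
for q in ("straightedge","datum_top"):
    r=cams.cut_out(p,q)[0]; b=rect(p,r["region"],.022); print(q,b,cv2.boxPoints(b).round(0).tolist())
for u,v,z in [(227.5,107,.026),(222.5,163.5,.054),(222.5,202.5,.054),(219,91.5,.022),(235,91.5,.022),(229.5,250,.022),(215.5,250,.022)]:
    print(u,v,ray(p,u,v,z).round(4))
I=p["color"][80:260,180:340,::-1]
cv2.imwrite("pics/w2.png",cv2.resize(I,None,fx=3.3,fy=3.3,interpolation=cv2.INTER_CUBIC))
E
```

```text
straightedge ((484.446533203125, -230.84384155273438), (25.818439483642578, 218.03956604003906), 84.05915069580078) [[375.0, -232.0], [592.0, -255.0], [594.0, -229.0], [377.0, -207.0]]
datum_top ((485.2442626953125, -230.906005859375), (25.92580795288086, 219.48008728027344), 84.0698013305664) [[375.0, -232.0], [593.0, -255.0], [596.0, -229.0], [377.0, -207.0]]
227.5 107 [ 0.3949 -0.2182  0.026 ]
222.5 163.5 [ 0.46  -0.226  0.054]
222.5 202.5 [ 0.5094 -0.2295  0.054 ]
219 91.5 [ 0.3763 -0.2278  0.022 ]
235 91.5 [ 0.3771 -0.2082  0.022 ]
229.5 250 [ 0.5929 -0.2286  0.022 ]
215.5 250 [ 0.5921 -0.2489  0.022 ]
```

View pics/w2.png

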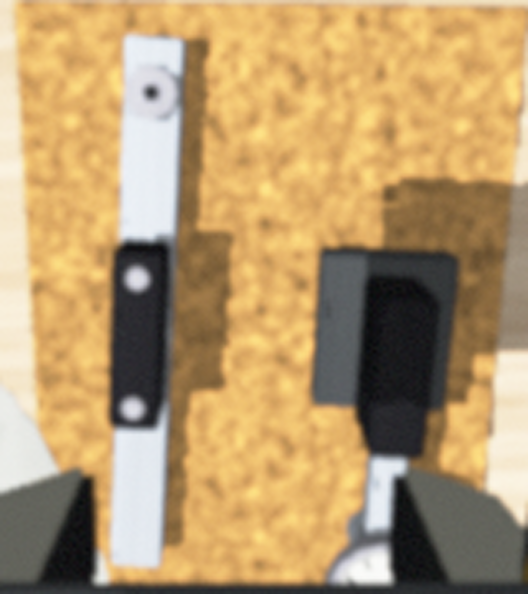

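Call:
servo_tool --targets "-4 -19 40 0.05;-4 -19 40 0;0 0 35 0;0 0 0 0;0 0 0 0" --hand 0.5

```text
time: 5.1
tool_pos: [0.4866, -0.2301, 0.1245]
tool_rot: [-3.141, 0.011, 3.051]
contact_force: [0.4, -0.1, 0.8]
opening: 0.0458
```

```bash
python3 - <<'E'
from h import *
p=cams.read_camera("wrist"); I=p["color"][:,:,::-1]
cv2.imwrite("pics/w3.png",I); print(telemetry.observe()["tool_pos"],telemetry.observe()["tool_rot"])
E
```

```text
[ 0.48644939 -0.22993082  0.12448074] [-3.14151022  0.01111521  3.05110971]
```

View pics/w3.png

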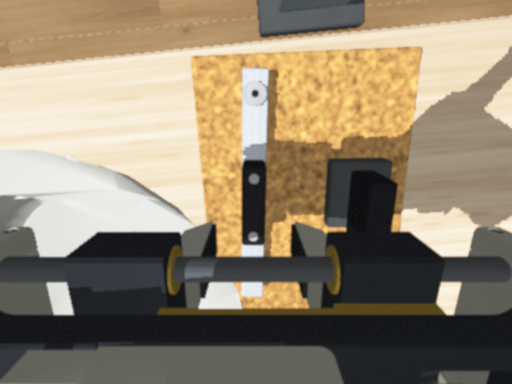

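Call:
servo_tool --targets "0 0 42 0;0 0 32 0;0 0 10 0;0 0 0 0"

```text
time: 5.65
tool_pos: [0.4921, -0.2322, 0.0458]
tool_rot: [-3.135, 0.023, 3.053]
contact_force: [0.2, -0.2, 0.4]
opening: 0.0457
```

Call:
servo_tool --targets "0 0 0 0;0 0 0 0;0 0 0 0;0 0 0 0" --hand 0 --squeeze 40

```text
time: 6.15
tool_pos: [0.4937, -0.233, 0.0494]
tool_rot: [-3.132, 0.028, 3.053]
contact_force: [-0.1, 0.3, -2.8]
opening: 0.0197
```

Call:
servo_tool --targets "0 0 0 0;0 0 0 0"

```text
time: 6.4
tool_pos: [0.4935, -0.2329, 0.0491]
tool_rot: [-3.133, 0.028, 3.053]
contact_force: [-0.3, 1.3, -0.7]
opening: 0.0196
```

Call:
servo_tool --targets "0 0 -30 0;0 0 -40 0;0 0 -25 0;0 0 0 0"

```text
time: 6.9
tool_pos: [0.4902, -0.2315, 0.1452]
tool_rot: [-3.134, 0.025, 3.053]
contact_force: [0.2, -0.1, -2.9]
opening: 0.0197
```

```bash
python3 - <<'E'
from h import *
for n in ("scene","side"):
    p=cams.read_camera(n); cv2.imwrite(f"pics/{n}1.png",p["color"][:,:,::-1])
    pts=[(325,195),(378,208),(350,200)] if n=="scene" else [(138,180),(165,188),(192,180)]
    for u,v in pts: print(n,ray(p,u,v,0.0).round(3))
E
```

```text
scene [ 0.731 -0.013  0.   ]
scene [ 0.839 -0.118  0.   ]
scene [ 0.785 -0.059  0.   ]
side [0.873 0.006 0.   ]
side [0.786 0.032 0.   ]
side [ 0.723 -0.02   0.   ]
```

View pics/side1.png

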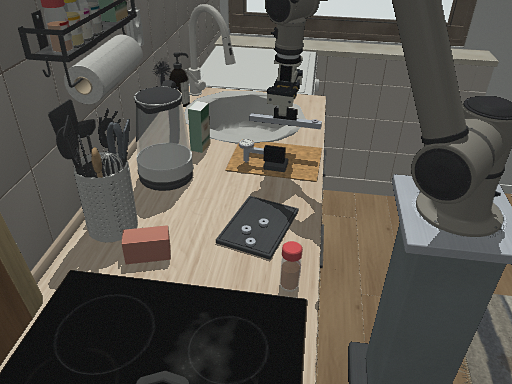

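Call:
servo_tool --targets "-9 46 0 0;-9 46 0 0;-9 46 0 0;-9 46 0 0;-9 46 0 0;-9 46 0 0;-9 46 0 0;-9 46 0 0;0 0 0 0.18;0 0 0 0.18;0 0 0 0.18;0 0 0 0.18;0 0 0 0.18;0 0 0 0.18;0 0 0 0.18;0 0 0 0.18;0 0 0 0.18;0 0 0 0"

```text
time: 9.25
tool_pos: [0.5813, 0.141, 0.1033]
tool_rot: [-3.105, 0.015, 1.38]
contact_force: [0.4, -0.5, -2.2]
opening: 0.0199
```

```bash
python3 - <<'E'
from h import *
for n in ("scene","side","wrist"):
    p=cams.read_camera(n); cv2.imwrite(f"pics/{n}2.png",p["color"][:,:,::-1])
    for q,z in [("steel",.012),("stud_a",.02)]:
      for r in cams.cut_out(p,q)[:3]:
        if r["score"]<.4: continue
        e=r["extent"]; b=rect(p,r["region"],z); print(n,q,round(r["score"],2),np.round(e,1),ray(p,e[0],e[1],z).round(3)[:2], np.round(b[0]),np.round(b[1]),b[2],cv2.boxPoints(b).round(0).tolist() if q=="steel" else "")
E
```

```text
scene steel 0.97 [228.8 179.9  56.6  57.1] [0.503 0.148] [507. 155.] [212. 142.] 75.03810119628906 [[411.0, 71.0], [548.0, 34.0], [603.0, 239.0], [465.0, 275.0]]
scene stud_a 0.62 [220.9 160.6   6.3   6.8] [0.51  0.223] [514. 233.] [26. 21.] 67.01692199707031 
scene stud_a 0.45 [226.6 177.3   4.2   6.6] [0.499 0.154] [495. 155.] [20. 17.] 66.68867492675781 
side stud_a 0.65 [251.9 243.3   8.9  10.4] [0.512 0.243] [515. 237.] [23. 32.] 9.05879020690918 
side stud_a 0.64 [264.5 222.6  10.7   8.7] [0.493 0.163] [495. 161.] [22. 32.] 7.703351974487305 
wrist steel 0.57 [163.2 183.9 150.5 217.5] [0.499 0.169] [503. 173.] [166. 126.] 75.2998046875 [[422.0, 108.0], [543.0, 77.0], [585.0, 237.0], [464.0, 269.0]]
wrist stud_a 0.81 [158.9 200.2  28.1  26.7] [0.495 0.157] [495. 156.] [27. 23.] 32.15398025512695 
wrist stud_a 0.8 [190.8 156.5  30.9  28.4] [0.532 0.189] [532. 189.] [24. 24.] 76.10037994384766 
wrist stud_a 0.76 [154.4 106.8  30.1  32.5] [0.514 0.233] [516. 233.] [23. 25.] 88.1382064819336
```

View pics/wrist2.png

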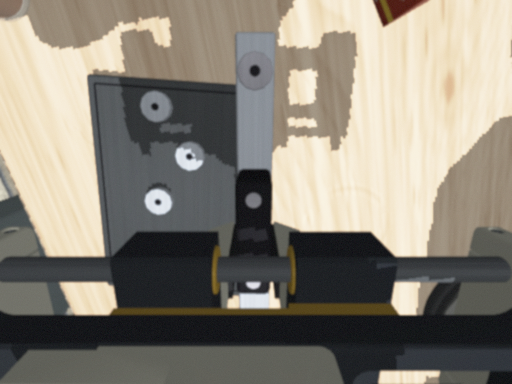

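View pics/side2.png

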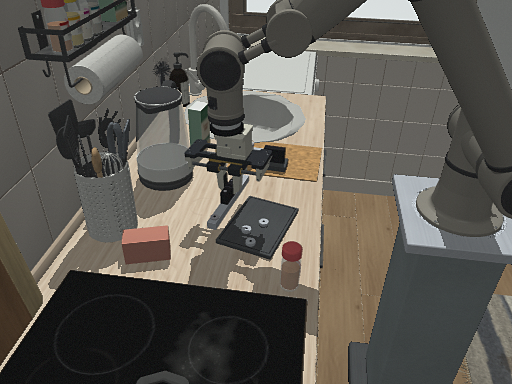

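View pics/scene2.png

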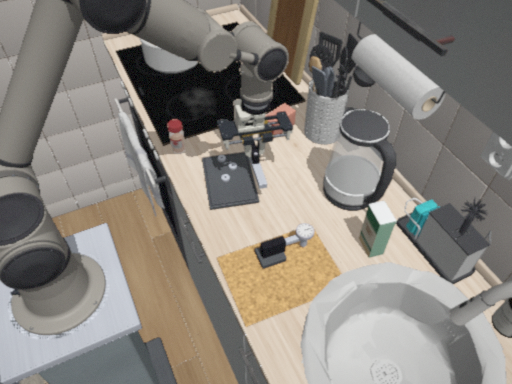

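```bash
python3 - <<'E'
from h import *
p=cams.read_camera("scene");w=cams.read_camera("wrist")
for u,v in [(246.75,152),(202.5,158),(258.2,200),(210.5,207)]:
    print(ray(p,u,v,.012).round(4))
print("wrist")
for u,v in [(90,75),(236,84.5),(112,255),(100,150)]: print(ray(w,u,v,.012).round(4))
for n,P,x0,y0,x1,y1,f in [("a",w,70,60,290,260,3),("b",p,190,140,275,215,6)]:
    cv2.imwrite(f"pics/zz{n}.png",cv2.resize(P["color"][y0:y1,x0:x1,::-1],None,fx=f,fy=f,interpolation=cv2.INTER_CUBIC))
E
```

```text
[0.5983 0.2302 0.012 ]
[0.4675 0.2642 0.012 ]
[0.547  0.0438 0.012 ]
[0.4185 0.078  0.012 ]
wrist
[0.4666 0.2673 0.012 ]
[0.5809 0.2375 0.012 ]
[0.4289 0.1082 0.012 ]
[0.4534 0.2082 0.012 ]
```

View pics/zza.png

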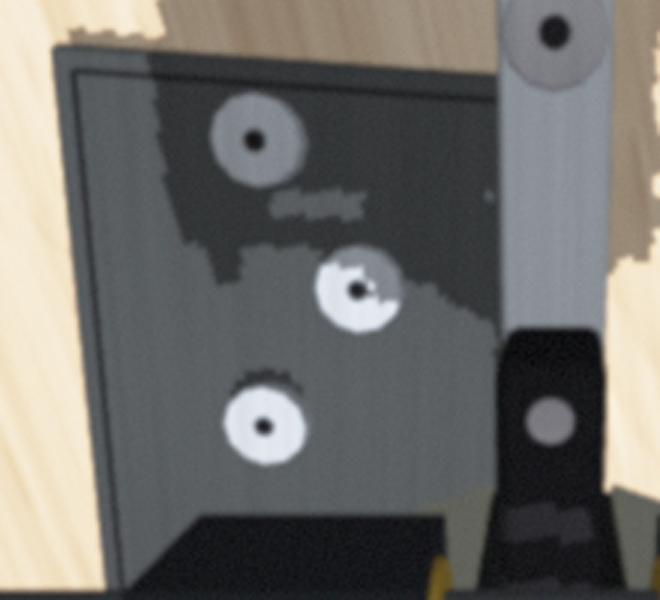

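View pics/zzb.png

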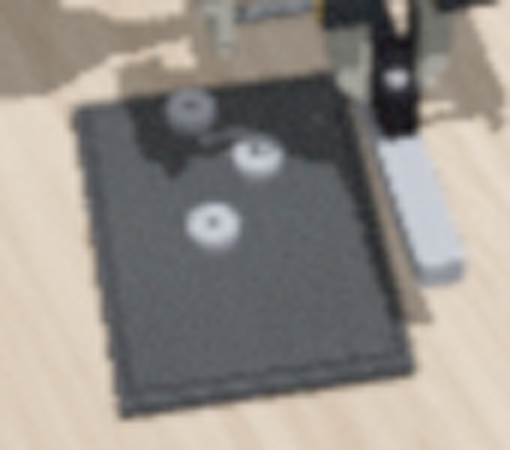

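Call:
servo_tool --targets "-8 7 -3 0.065;-8 7 -3 0;0 0 0 0;0 0 0 0"

```text
time: 10.3
tool_pos: [0.5927, 0.122, 0.1115]
tool_rot: [-3.11, 0.015, 1.316]
contact_force: [0.2, 0.1, -2.3]
opening: 0.0196
```

Call:
servo_tool --targets "0 0 12 0;0 0 12 0;0 0 12 0;0 0 8 0;0 0 0 0;0 0 0 0"

```text
time: 11.05
tool_pos: [0.5898, 0.1224, 0.0629]
tool_rot: [-3.107, 0.016, 1.317]
contact_force: [0.6, -0.3, -1.8]
opening: 0.02
```

```bash
python3 - <<'E'
from h import *
p=cams.read_camera("scene");w=cams.read_camera("wrist")
cv2.imwrite("pics/a1.png",np.hstack([cv2.resize(w["color"][40:260,70:290,::-1],(400,400)),cv2.resize(p["color"][140:215,195:270,::-1],(400,400),interpolation=cv2.INTER_CUBIC)]))
E
```

```text
(no output)
```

View pics/a1.png

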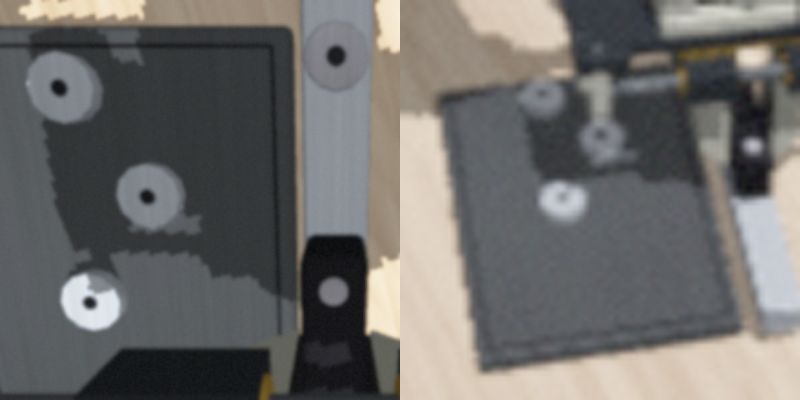

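Call:
servo_tool --targets "0 0 6 0;0 0 6 0;0 0 3 0;0 0 0 0"

```text
time: 11.65
tool_pos: [0.5895, 0.1222, 0.0476]
tool_rot: [-3.108, 0.016, 1.317]
contact_force: [-0.5, 0.4, -1.6]
opening: 0.0197
```

Call:
servo_tool --targets "0 0 2.5 0;0 -3 0.5 0;0 -3 0 0;0 0 0 0"

```text
time: 12.15
tool_pos: [0.5847, 0.1236, 0.0455]
tool_rot: [-3.112, 0.015, 1.317]
contact_force: [2.5, -0.1, -3.0]
opening: 0.0199
```

Call:
servo_tool --targets "0 -2 0.5 0;0 -2 0 0;0 -1 0 0"

```text
time: 12.52
tool_pos: [0.5841, 0.1238, 0.0459]
tool_rot: [-3.122, 0.013, 1.316]
contact_force: [4.4, -0.3, -4.2]
opening: 0.0198
```

Call:
servo_tool --targets "0 0 2 0;0 -1 2 0;0 0 1 0;0 0 0 0"

```text
time: 13.02
tool_pos: [0.584, 0.1239, 0.0451]
tool_rot: [-3.126, 0.012, 1.316]
contact_force: [3.3, -0.8, -4.0]
opening: 0.0194
```

Call:
servo_tool --targets "0 0 3 0;0 0 3 0;0 0 0 0"

```text
time: 13.4
tool_pos: [0.584, 0.1239, 0.0454]
tool_rot: [-3.128, 0.012, 1.316]
contact_force: [1.8, -0.4, -3.5]
opening: 0.0198
```

Call:
servo_tool --targets "0 0 0 0;0 0 0 0;0 0 0 0;0 0 -25 0;0 0 -40 0;0 0 -40 0;0 0 0 0" --hand 0.45

```text
time: 14.28
tool_pos: [0.5836, 0.1255, 0.1498]
tool_rot: [-3.119, 0.014, 1.317]
contact_force: [-0.2, 0.1, 0.4]
opening: 0.0414
```

```bash
python3 - <<'E'
from h import *
p=cams.read_camera("scene");w=cams.read_camera("wrist")
cv2.imwrite("pics/a2.png",np.hstack([cv2.resize(w["color"][40:260,70:290,::-1],(400,400)),cv2.resize(p["color"][140:215,195:270,::-1],(400,400),interpolation=cv2.INTER_CUBIC)]))
cv2.imwrite("pics/a2w.png",w["color"][:,:,::-1])
for q,z in [("steel",.012),("stud_a",.02),("straightedge",.018)]:
      for r in cams.cut_out(w,q)[:5]:
        if r["score"]<.3: continue
        e=r["extent"]; b=rect(w,r["region"],z); print(q,round(r["score"],2),np.round(e,1),ray(w,e[0],e[1],z).round(4)[:2], np.round(b[0]),np.round(b[1]),b[2])
E
```

```text
steel 0.96 [175.  163.3 150.4 183.5] [0.5037 0.1678] [506. 157.] [193. 139.] 75.11805725097656
steel 0.4 [430.4 375.4  17.5  16.1] [ 0.7344 -0.1778] [ 734. -181.] [21. 23.] 77.47945404052734
stud_a 0.77 [193.7 137.4  28.8  21.6] [0.5327 0.1883] [532. 189.] [24. 22.] 3.1097164154052734
stud_a 0.61 [167.8 178.4  27.3  21.5] [0.4942 0.1557] [494. 155.] [23. 23.] 27.71083641052246
stud_a 0.59 [159.8  95.7  27.5  27.2] [0.5139 0.2327] [515. 232.] [24. 23.] 29.049455642700195
straightedge 0.8 [259.9 161.6  24.6 192.8] [0.5891 0.1492] [586. 141.] [195.  22.] 75.17912292480469
```

View pics/a2w.png

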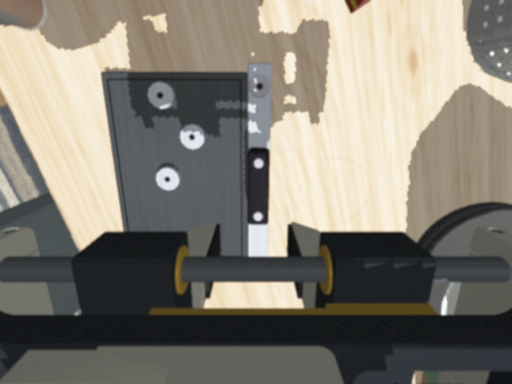

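View pics/a2.png

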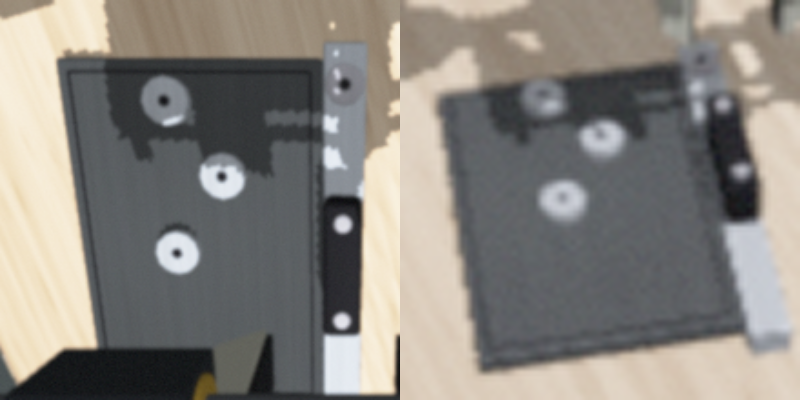

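Call:
servo_tool --targets "-40 -4 -10 0;-40 -4 -10 0;-40 -4 -10 0;-40 -4 -10 0;-40 -4 -10 0;-40 -4 -10 0;-40 0 -5 0;0 0 -5 -0.18;0 0 -5 -0.18;0 0 -5 -0.18;0 0 -5 -0.18;0 0 -5 -0.18;0 0 -5 -0.18;0 0 -5 -0.18;0 0 -5 -0.18;0 0 -5 -0.18;0 0 0 -0.14;0 0 0 0" --hand 0.5

```text
time: 16.77
tool_pos: [0.4823, -0.1459, 0.243]
tool_rot: [3.138, -0.073, 3.134]
contact_force: [1.1, 0.1, 0.4]
opening: 0.0458
```

```bash
python3 - <<'E'
from h import *
w=cams.read_camera("wrist")
cv2.imwrite("pics/a3w.png",w["color"][:,:,::-1])
E
```

```text
(no output)
```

View pics/a3w.png

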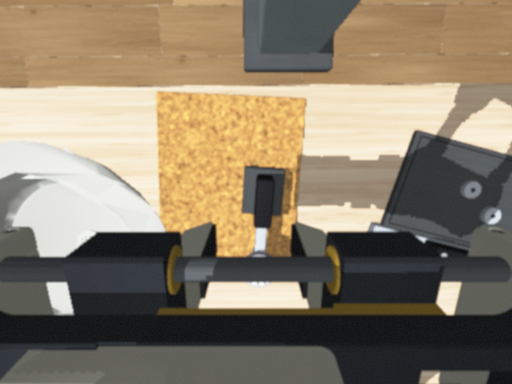

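Call:
servo_tool --targets "0 0 30 0;0 0 30 0;0 0 10 0;0 0 0 0;0 0 0 0"

```text
time: 17.45
tool_pos: [0.4778, -0.1459, 0.1717]
tool_rot: [3.139, -0.072, 3.122]
contact_force: [0.2, -0.3, 0.4]
opening: 0.0461
```

```bash
python3 - <<'E'
from h import *
w=cams.read_camera("wrist")
print(w["R"][2],w["t"])
cv2.imwrite("pics/a4w.png",cv2.resize(w["color"][60:300,150:400,::-1],None,fx=2.4,fy=2.4,interpolation=cv2.INTER_CUBIC))
cv2.imwrite("pics/a4s.png",cv2.resize(cams.read_camera("scene")["color"][215:325,210:350,::-1],None,fx=4,fy=4,interpolation=cv2.INTER_CUBIC))
E
```

```text
[ 0.20816037 -0.00248399 -0.97809155] [ 0.13606279 -0.47114539  0.22865608]
```

View pics/a4w.png

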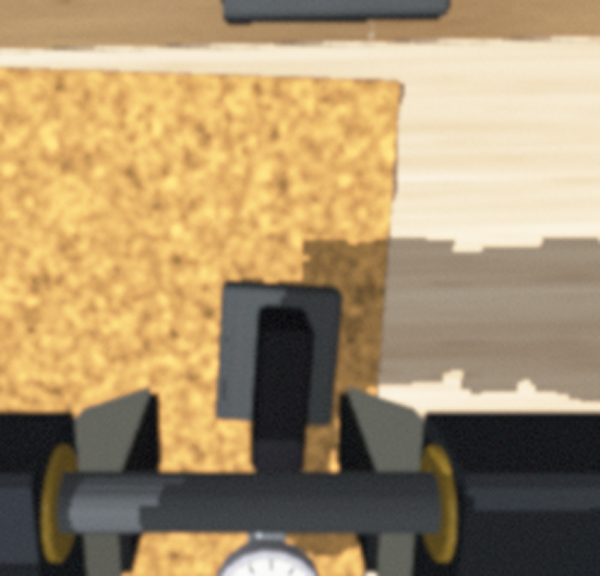

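View pics/a4s.png

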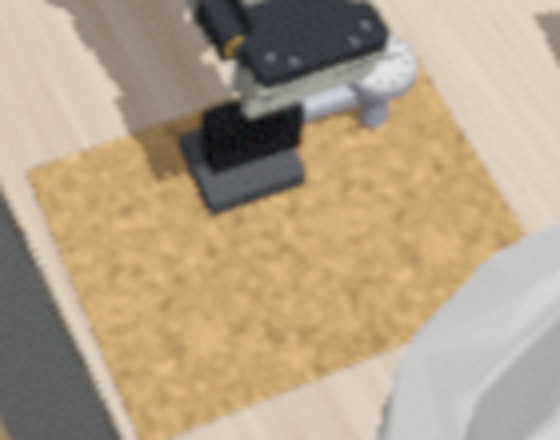

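```bash
python3 - <<'E'
from h import *
w=cams.read_camera("wrist")
for u,v,z in [(242.5,178.3,.022),(291.7,180,.022),(240.4,234.2,.022),(288.3,235,.022),(261.3,303,.073),(258,195,.068),(279,195,.068),(256,250,.068),(275.5,250,.068)]:
    print(u,v,z,ray(w,u,v,z).round(4))
E
```

```text
242.5 178.3 0.022 [ 0.4587 -0.1568  0.022 ]
291.7 180 0.022 [ 0.4616 -0.1031  0.022 ]
240.4 234.2 0.022 [ 0.5232 -0.161   0.022 ]
288.3 235 0.022 [ 0.5252 -0.1064  0.022 ]
261.3 303 0.073 [ 0.5771 -0.1394  0.073 ]
258 195 0.068 [ 0.4674 -0.1409  0.068 ]
279 195 0.068 [ 0.4678 -0.1212  0.068 ]
256 250 0.068 [ 0.5225 -0.1437  0.068 ]
275.5 250 0.068 [ 0.5228 -0.1246  0.068 ]
```

Call:
servo_tool --targets "-60 0 0 0;-60 0 0 0;0 0 0 0"

```text
time: 17.98
tool_pos: [0.5995, -0.1482, 0.1632]
tool_rot: [3.139, -0.072, 3.12]
contact_force: [0.2, 0.3, -0.6]
opening: 0.0457
```

Call:
servo_tool --targets "10 0 0 0;10 0 0 0;10 0 0 0;10 0 0 0;10 0 0 0;10 0 0 0;10 0 0 0;10 0 0 0;10 0 0 0;10 0 0 0"

```text
time: 19.23
tool_pos: [0.4901, -0.1459, 0.1735]
tool_rot: [3.14, -0.071, 3.119]
contact_force: [0.3, 0.3, -0.5]
opening: 0.0461
```

Call:
servo_tool --targets "0 0 0 0.18;0 0 0 0.18;0 0 0 0.18;0 0 0 0.18;0 0 0 0"

```text
time: 19.85
tool_pos: [0.4877, -0.1459, 0.1738]
tool_rot: [-3.094, -0.054, 2.377]
contact_force: [-0.4, -0.2, -0.4]
opening: 0.0456
```

Call:
servo_tool --targets "0 0 0 -0.18;0 0 0 -0.18;0 0 0 -0.18;0 0 0 -0.18;0 0 0 0"

```text
time: 20.48
tool_pos: [0.4867, -0.1459, 0.1738]
tool_rot: [3.139, -0.072, 3.133]
contact_force: [-0.3, -0.3, 0.2]
opening: 0.0459
```

Call:
servo_tool --targets "0 50 0 0;0 50 0 0;0 50 0 0;0 0 0 0"

```text
time: 20.98
tool_pos: [0.4884, 0.0072, 0.1741]
tool_rot: [3.14, -0.071, 3.124]
contact_force: [0.6, -0.4, 0.4]
opening: 0.0459
```

Call:
servo_tool --targets "0 -25 0 0;0 -25 0 0;0 -25 0 0;0 -25 0 0;0 -25 0 0;0 -25 0 0;0 0 0 0"

```text
time: 21.85
tool_pos: [0.4842, -0.1533, 0.1741]
tool_rot: [-3.14, -0.07, 3.113]
contact_force: [0.6, 0.5, -0.0]
opening: 0.046
```

Call:
servo_tool --targets "0 0 5 0.18;0 0 5 0.18;0 0 5 0.18;0 0 5 0.18;0 0 0 0"

```text
time: 22.48
tool_pos: [0.4815, -0.1528, 0.1535]
tool_rot: [-3.093, -0.052, 2.365]
contact_force: [0.1, -0.1, 0.0]
opening: 0.0457
```

Call:
servo_tool --targets "0 0 0 -0.18;0 0 0 -0.18;0 0 0 -0.18;0 0 0 -0.18;0 0 0 0"

```text
time: 23.1
tool_pos: [0.4815, -0.1519, 0.1547]
tool_rot: [-3.141, -0.07, 3.121]
contact_force: [0.4, 0.1, -0.1]
opening: 0.0461
```

Call:
servo_tool --targets "-10 10 0 0.04;-11 10 0 0;0 0 0 0;0 0 20 0;0 0 20 0;0 0 0 0"

```text
time: 23.85
tool_pos: [0.5012, -0.1322, 0.1131]
tool_rot: [-3.137, -0.069, 3.077]
contact_force: [-0.5, 0.4, -0.3]
opening: 0.0461
```

```bash
python3 - <<'E'
from h import *
w=cams.read_camera("wrist")
cv2.imwrite("pics/a5w.png",w["color"][:,:,::-1])
s=cams.read_camera("side")
cv2.imwrite("pics/a5s.png",cv2.resize(s["color"][70:200,180:340,::-1],None,fx=4,fy=4,interpolation=cv2.INTER_CUBIC))
E
```

```text
(no output)
```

View pics/a5w.png

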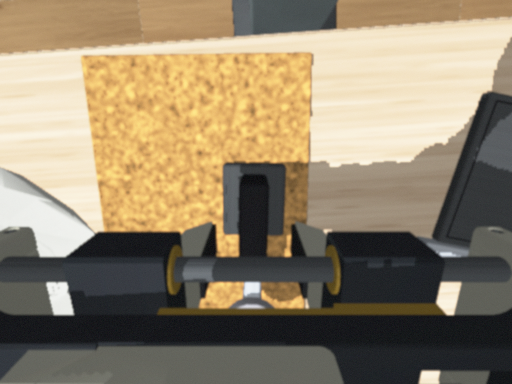

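View pics/a5s.png

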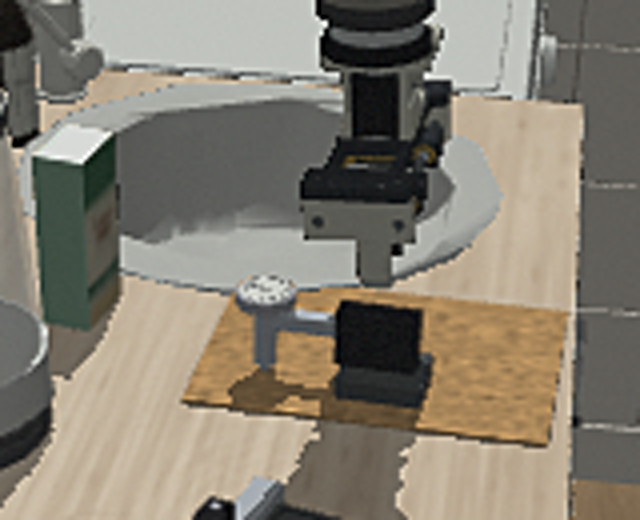

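Call:
servo_tool --targets "0 0 15 0;0 0 15 0;0 0 15 0;0 0 13 0;0 0 8 0;0 0 0 0"

```text
time: 24.7
tool_pos: [0.4981, -0.1331, 0.0451]
tool_rot: [-3.136, -0.065, 3.077]
contact_force: [0.1, -0.1, -0.4]
opening: 0.0457
```

Call:
servo_tool --targets "0 0 0 0;0 0 0 0;0 0 0 0;0 0 0 0;0 0 0 0" --hand 0 --squeeze 45

```text
time: 25.32
tool_pos: [0.4989, -0.1331, 0.0461]
tool_rot: [-3.135, -0.063, 3.077]
contact_force: [-0.1, 0.1, 0.0]
opening: 0.0211
```

Call:
servo_tool --targets "0 0 -20 0;0 0 -20 0;0 0 -10 0;0 0 0 0"

```text
time: 25.82
tool_pos: [0.5008, -0.1327, 0.0957]
tool_rot: [-3.136, -0.066, 3.077]
contact_force: [0.0, -0.4, -3.2]
opening: 0.0216
```

```bash
python3 - <<'E'
from h import *
w=cams.read_camera("wrist")
cv2.imwrite("pics/a6w.png",w["color"][:,:,::-1])
s=cams.read_camera("side")
cv2.imwrite("pics/a6s.png",cv2.resize(s["color"][70:280,180:340,::-1],None,fx=2.8,fy=2.8,interpolation=cv2.INTER_CUBIC))
E
```

```text
(no output)
```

View pics/a6w.png

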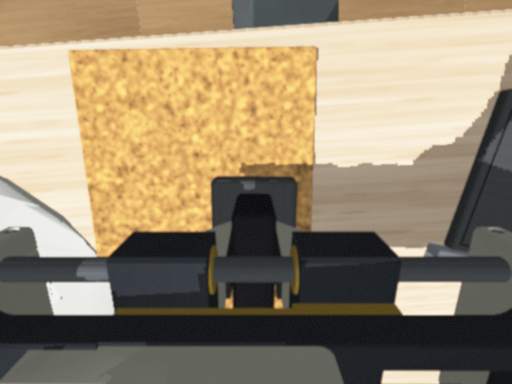

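View pics/a6s.png

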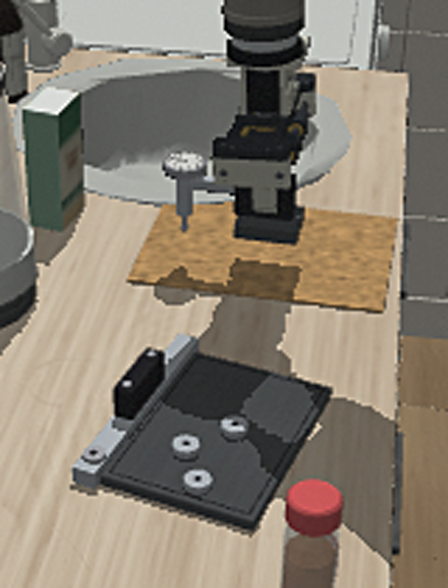

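```bash
python3 - <<'E'
from h import *
w=cams.read_camera("scene"); s=cams.read_camera("side")
a=w["color"][190:270,260:340,::-1]; b=s["color"][110:170,220:300,::-1]
cv2.imwrite("pics/t1.png",cv2.resize(a,None,fx=6,fy=6,interpolation=cv2.INTER_CUBIC))
cv2.imwrite("pics/t2.png",cv2.resize(b,None,fx=7,fy=7,interpolation=cv2.INTER_CUBIC))
for P in (w,s): print(proj(P,[.583,-.137,.0396]))
E
```

```text
[302.2439002  237.96595645]
[247.03344212 152.07474965]
```

View pics/t1.png

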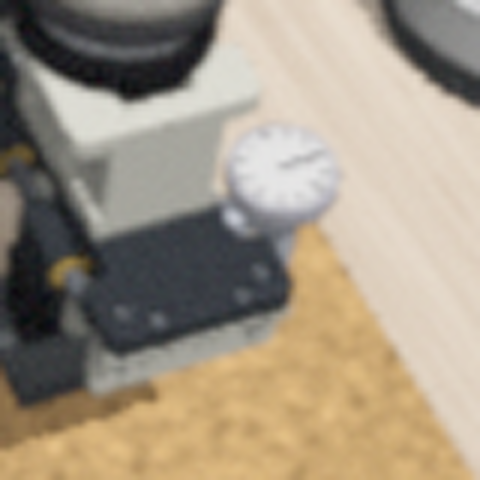

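View pics/t2.png

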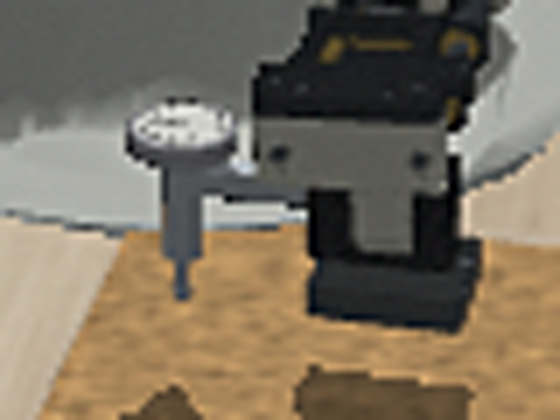

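```bash
python3 - <<'E'
from h import *
w=cams.read_camera("scene"); s=cams.read_camera("side")
print(ray(w,307,218.7,.1226), ray(s,246,128,.1226), ray(s,246,152.6,.0396),ray(s,246,152,.0396))
st=telemetry.observe(); print(st["tool_pos"],st["tool_rot"])
E
```

```text
[ 0.58640778 -0.14114503  0.1226    ] [ 0.58567709 -0.12907464  0.1226    ] [ 0.58552939 -0.13335936  0.0396    ] [ 0.58609385 -0.13689977  0.0396    ]
[ 0.5002641  -0.13251063  0.09487076] [-3.13707947 -0.06838641  3.07672451]
```

```bash
python3 - <<'E'
from h import *
p=cams.read_camera("scene"); s=cams.read_camera("side")
cv2.imwrite("pics/s1.png",cv2.resize(p["color"][140:215,195:275,::-1],None,fx=8,fy=8,interpolation=cv2.INTER_CUBIC))
cv2.imwrite("pics/s2.png",cv2.resize(s["color"][185:260,200:310,::-1],None,fx=7,fy=7,interpolation=cv2.INTER_CUBIC))
for P in (p,s):
  for X in [(.609,.2197,.022),(.514,.2325,.02),(.5325,.1885,.02),(.4945,.156,.02)]: print(X,proj(P,X).round(1))
E
```

```text
(0.609, 0.2197, 0.022) [251.4 150.7]
(0.514, 0.2325, 0.02) [220.7 158.1]
(0.5325, 0.1885, 0.02) [232.3 165.8]
(0.4945, 0.156, 0.02) [224.8 177.2]
(0.609, 0.2197, 0.022) [212.5 231.6]
(0.514, 0.2325, 0.02) [251.6 240.2]
(0.5325, 0.1885, 0.02) [246.6 227.4]
(0.4945, 0.156, 0.02) [264.  220.8]
```

View pics/s1.png

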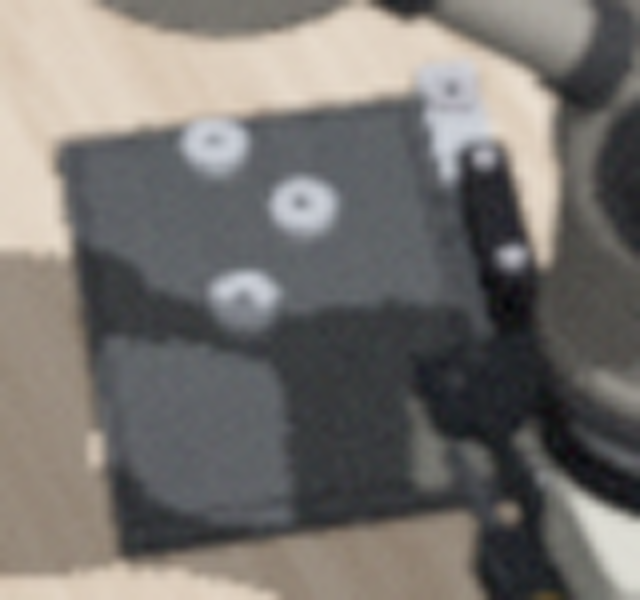

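View pics/s2.png

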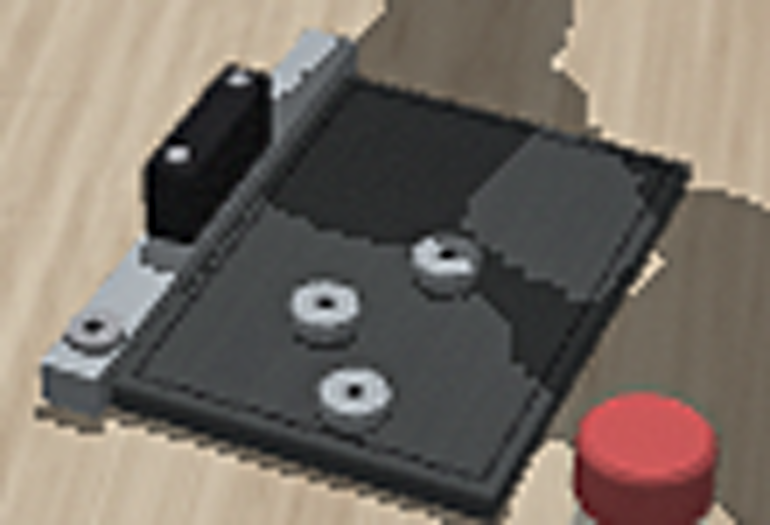

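Call:
servo_tool --targets "15 0 -5 0;15 10 -5 0;7 30 0 0;7 30 0 0;7 30 0 0;7 30 0 0;7 30 0 0;0 30 0 0;0 30 0 0;0 0 0 0"

```text
time: 27.48
tool_pos: [0.4404, 0.0965, 0.1119]
tool_rot: [-3.136, -0.07, 3.075]
contact_force: [-0.4, -0.2, -3.7]
opening: 0.022
```

Call:
servo_tool --targets "0 30 0 0;0 30 0 0;0 25 0 0;0 0 0 -0.12;0 0 0 -0.12;0 0 0 -0.12;0 0 0 0"

```text
time: 28.35
tool_pos: [0.4428, 0.1774, 0.113]
tool_rot: [3.124, -0.069, -2.84]
contact_force: [-0.2, -0.7, -3.0]
opening: 0.0213
```

```bash
python3 - <<'E'
from h import *
p=cams.read_camera("scene"); s=cams.read_camera("side"); 
cv2.imwrite("pics/s3.png",np.hstack([cv2.resize(p["color"][110:230,165:285,::-1],(390,390),interpolation=cv2.INTER_CUBIC),cv2.resize(s["color"][150:270,195:315,::-1],(390,390),interpolation=cv2.INTER_CUBIC)]))
E
```

```text
(no output)
```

View pics/s3.png

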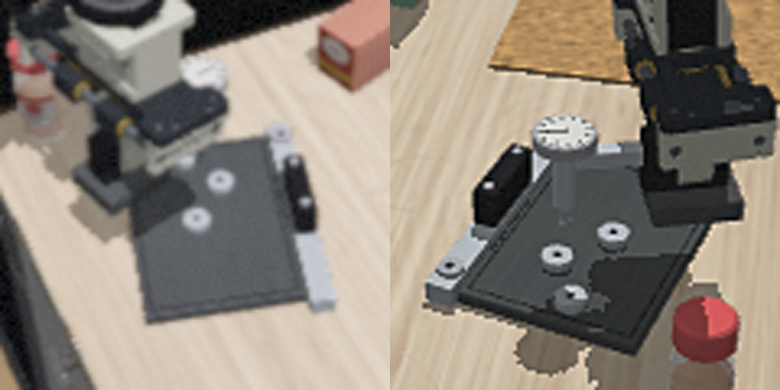

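```bash
cat >> h.py <<'E'
from scipy.spatial.transform import Rotation as Ro
def Rt(st): return Ro.from_euler("xyz",st["tool_rot"]).as_matrix()
R0=Ro.from_euler("xyz",[-3.135,-.063,3.077]).as_matrix()
G0=Ro.from_euler("z",3.077-np.pi).as_matrix()  # gauge at grasp
OFF=R0.T@np.array(G0@np.array([.086,0,0])+[0,0,-.0561])  # tip in tool frame
def goto_tip(X,dy=0):
    st=telemetry.observe(); R=Rt(st); tip=st["tool_pos"]+R@OFF
    up=R@R0.T@np.array([0,0,1.]); 
    print("tip est",tip.round(4),"tilt",np.round(up[:2],3),"move mm",(R.T@(np.array(X)-tip)*1000).round(1), "t",st["time"])
E
python3 -c "
from h import *
goto_tip([.609,.2197,.06])"
```

```text
tip est [0.5244 0.2041 0.0564] tilt [ 0.012 -0.021] move mm [-84.9 -10.   -9.6] t 28.45
```

Call:
servo_tool --targets "-17 -2 -3 0;-17 -2 -3 0;-17 -2 -3 0;-17 -2 -3 0;-13 -2 -2 0;0 0 0 0"

```text
time: 29.2
tool_pos: [0.5253, 0.1897, 0.1211]
tool_rot: [3.125, -0.071, -2.856]
contact_force: [-0.2, -0.8, -2.8]
opening: 0.0218
```

```bash
python3 - <<'E'
from h import *
goto_tip([.609,.2197,.022])
p=cams.read_camera("scene"); s=cams.read_camera("side")
st=telemetry.observe(); tip=st["tool_pos"]+Rt(st)@OFF
print(proj(p,tip),proj(s,tip))
cv2.imwrite("pics/s4.png",np.hstack([cv2.resize(p["color"][110:190,205:285,::-1],(390,390),interpolation=cv2.INTER_CUBIC),cv2.resize(s["color"][180:260,185:265,::-1],(390,390),interpolation=cv2.INTER_CUBIC)]))
E
```

```text
tip est [0.6071 0.2149 0.0644] tilt [ 0.014 -0.02 ] move mm [-6.2  3.4 42.1] t 29.2
[250.93529969 141.80620624] [213.74191663 216.34379308]
```

View pics/s4.png

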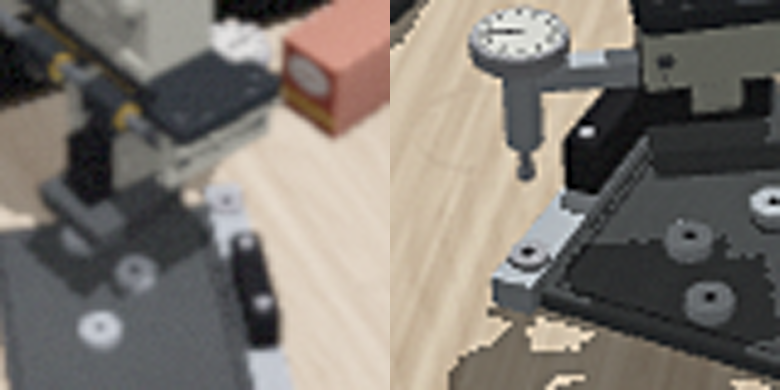

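Call:
servo_tool --targets "-4 3.5 0 0;0 0 12 0;0 0 12 0;0 0 10 0;0 0 0 0"

```text
time: 29.92
tool_pos: [0.5222, 0.194, 0.0835]
tool_rot: [3.125, -0.076, -2.855]
contact_force: [0.1, 0.8, -4.6]
opening: 0.0221
```

```bash
cat > look.py <<'E'
import sys
from h import *
def look(name,X):
    goto_tip(X)
    p=cams.read_camera("scene"); s=cams.read_camera("side")
    st=telemetry.observe(); tip=st["tool_pos"]+Rt(st)@OFF
    a=proj(p,X);b=proj(s,X); print("target px",a.round(1),b.round(1),"tip px",proj(p,tip).round(1),proj(s,tip).round(1))
    def crop(P,c):
        u,v=int(c[0]),int(c[1]); return cv2.resize(P["color"][v-35:v+35,u-35:u+35,::-1],(390,390),interpolation=cv2.INTER_CUBIC)
    cv2.imwrite(f"pics/{name}.png",np.hstack([crop(p,a),crop(s,b)]))
look(sys.argv[1],[float(v) for v in sys.argv[2:5]])
E
python3 look.py d1 .609 .2197 .022
```

```text
tip est [0.6036 0.2192 0.0264] tilt [ 0.019 -0.019] move mm [-5.6 -1.1  3.9] t 29.925
target px [251.4 150.7] [212.5 231.6] tip px [250.  149.9] [214.3 229.9]
```

View pics/d1.png

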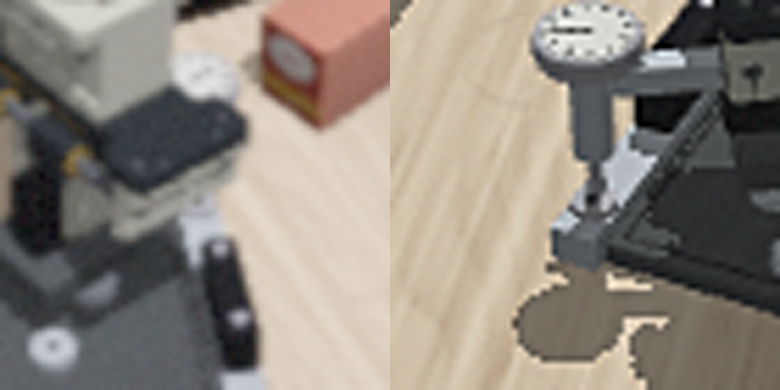

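Call:
servo_tool --targets "-5 -1 0 0;0 0 0 0"

```text
time: 30.28
tool_pos: [0.5291, 0.1948, 0.085]
tool_rot: [3.125, -0.072, -2.855]
contact_force: [0.3, 0.3, -3.0]
opening: 0.0221
```

```bash
python3 look.py d2 .609 .2197 .022
```

```text
tip est [0.6108 0.22   0.0282] tilt [ 0.015 -0.02 ] move mm [1.4 0.1 6.3] t 30.275
target px [251.4 150.7] [212.5 231.6] tip px [251.7 149.1] [211.9 229.6]
```

View pics/d2.png

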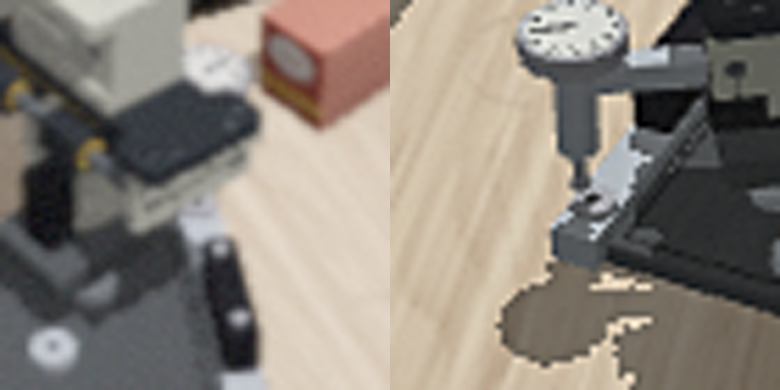

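Call:
servo_tool --targets "4.5 0 0 0;0 0 0 0"

```text
time: 30.62
tool_pos: [0.5239, 0.1933, 0.0854]
tool_rot: [3.125, -0.073, -2.855]
contact_force: [-0.4, 0.3, -3.8]
opening: 0.022
```

```bash
python3 look.py d3 .607 .2197 .022
```

```text
tip est [0.6055 0.2186 0.0285] tilt [ 0.016 -0.019] move mm [-2.2  0.5  6.3] t 30.625
target px [250.8 150.9] [213.3 231.7] tip px [250.6 149.7] [213.8 229.3]
```

View pics/d3.png

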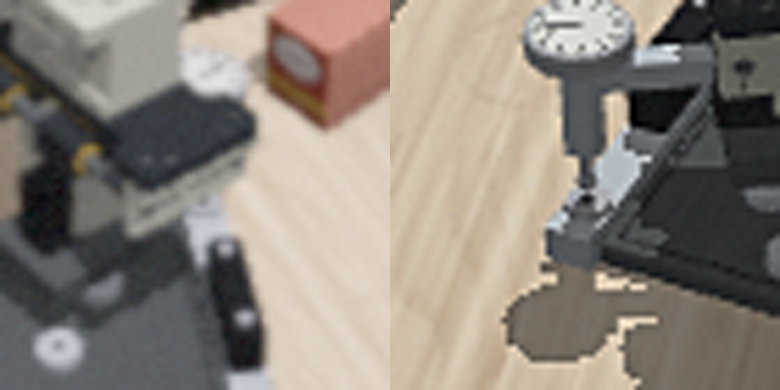

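Call:
servo_tool --targets "-1 0.5 4 0;0 0 4 0;0 0 4 0;0 0 0 0;0 0 0 0"

```text
time: 31.35
tool_pos: [0.5243, 0.1942, 0.0723]
tool_rot: [3.125, -0.072, -2.855]
contact_force: [-0.8, 0.4, -3.5]
opening: 0.0221
```

```bash
python3 look.py d4 .607 .2197 .022
```

```text
tip est [0.606  0.2195 0.0155] tilt [ 0.015 -0.02 ] move mm [-0.5  0.  -6.6] t 31.35
target px [250.8 150.9] [213.3 231.7] tip px [250.5 152.6] [213.8 233.8]
```

View pics/d4.png

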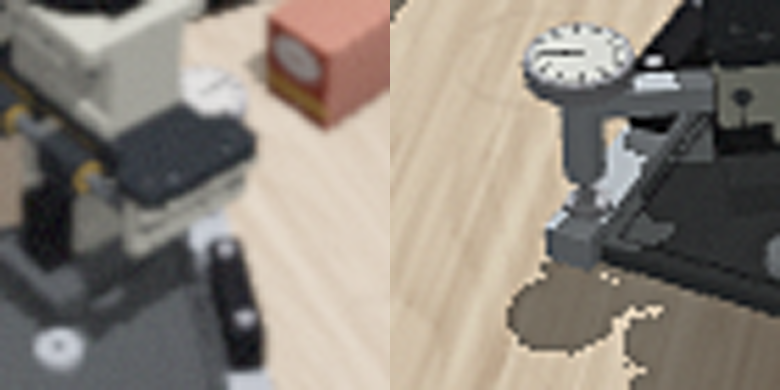

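Call:
servo_tool --targets "0 0 0 0;0 0 0 0;0 0 0 0;0 0 0 0;0 0 0 0;0 0 0 0;0 0 0 0;0 0 0 0;0 0 0 0;0 0 0 0;0 0 0 0;0 0 0 0"

```text
time: 32.95
tool_pos: [0.5244, 0.1942, 0.0727]
tool_rot: [3.125, -0.072, -2.855]
contact_force: [0.7, -0.5, -3.1]
opening: 0.0218
```

Call:
servo_tool --targets "0 0 0 0;0 0 0 0;0 0 0 0;0 0 0 0;0 0 0 0;0 0 0 0;0 0 0 0;0 0 0 0;0 0 0 0;0 0 0 0;0 0 0 0;0 0 0 0;0 0 0 0;0 0 0 0"

```text
time: 34.7
tool_pos: [0.5244, 0.1942, 0.0727]
tool_rot: [3.125, -0.072, -2.855]
contact_force: [-0.3, 0.3, -3.5]
opening: 0.0214
```

```bash
python3 look.py d5 .607 .2197 .022
```

```text
tip est [0.6061 0.2195 0.0159] tilt [ 0.015 -0.02 ] move mm [-0.5  0.  -6.2] t 34.7
target px [250.8 150.9] [213.3 231.7] tip px [250.5 152.5] [213.8 233.7]
```

View pics/d5.png

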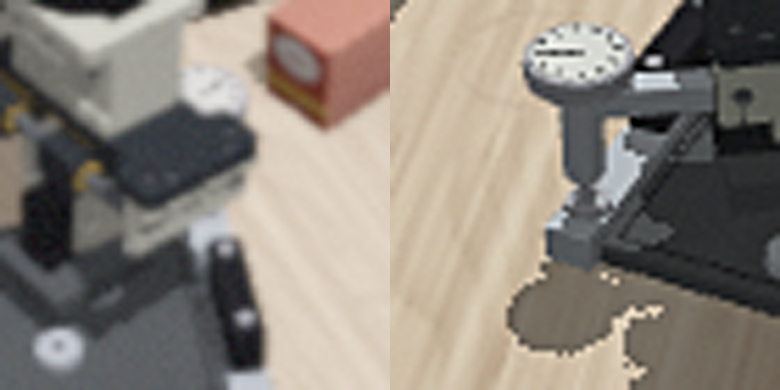

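Call:
servo_tool --targets "0 0 -10 0;0 0 -8 0;0 0 0 0"

```text
time: 35.17
tool_pos: [0.5262, 0.1944, 0.0923]
tool_rot: [3.125, -0.071, -2.855]
contact_force: [-0.4, -0.2, -3.8]
opening: 0.0218
```

```bash
python3 -c "
from h import *
goto_tip([.515,.233,.035])"
```

```text
tip est [0.6079 0.2197 0.0356] tilt [ 0.014 -0.02 ] move mm [85.1 38.9  7.2] t 35.175
```

Call:
servo_tool --targets "17 8 1 0;17 8 1 0;17 8 1 0;17 8 1 0;14 5 1 0;0 0 0 0"

```text
time: 35.92
tool_pos: [0.4346, 0.207, 0.0943]
tool_rot: [3.125, -0.069, -2.856]
contact_force: [0.7, 1.2, -3.6]
opening: 0.0221
```

```bash
python3 look.py e1 .515 .233 .02
```

```text
tip est [0.5165 0.2322 0.0377] tilt [ 0.012 -0.02 ] move mm [-0.   0.9 17.7] t 35.925
target px [221.  157.9] [251.1 240.3] tip px [221.7 153.5] [249.9 233.9]
```

View pics/e1.png

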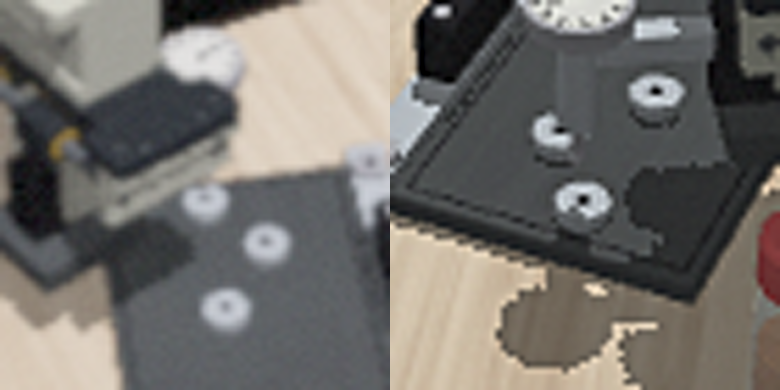

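Call:
servo_tool --targets "0 1 8 0;0 0 7 0;0 0 3 0;0 0 0 0"

```text
time: 36.52
tool_pos: [0.4361, 0.2077, 0.0746]
tool_rot: [3.126, -0.067, -2.857]
contact_force: [-0.3, 0.6, -3.2]
opening: 0.0215
```

```bash
python3 look.py e2 .5155 .233 .02
```

```text
tip est [0.5181 0.2329 0.0182] tilt [ 0.01  -0.021] move mm [ 2.6  0.9 -1.6] t 36.525
target px [221.1 157.9] [250.9 240.2] tip px [222.  157.9] [249.7 240.5]
```

View pics/e2.png

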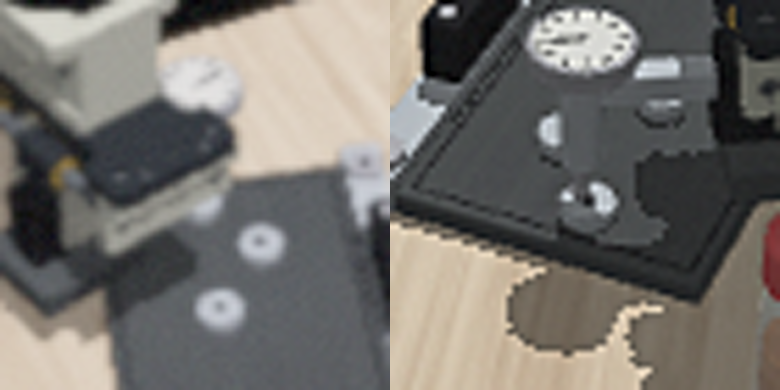

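Call:
servo_tool --targets "0 0 -6 0;2.5 1 0 0;0 0 0 0"

```text
time: 37.0
tool_pos: [0.434, 0.2081, 0.0821]
tool_rot: [3.126, -0.065, -2.857]
contact_force: [-1.5, -0.6, -2.8]
opening: 0.0218
```

```bash
python3 look.py e3 .5155 .233 .02; python3 - <<'E'
from h import *
s=cams.read_camera("side")["color"][200:260,225:285,::-1]
s=cv2.convertScaleAbs(s,alpha=1.8,beta=20)
cv2.imwrite("pics/e3b.png",cv2.resize(s,(600,600),interpolation=cv2.INTER_CUBIC))
E
```

```text
tip est [0.5161 0.2333 0.0258] tilt [ 0.008 -0.021] move mm [ 0.3 -0.3  5.9] t 37.0
target px [221.1 157.9] [250.9 240.2] tip px [221.3 156.3] [250.5 238.3]
```

View pics/e3b.png

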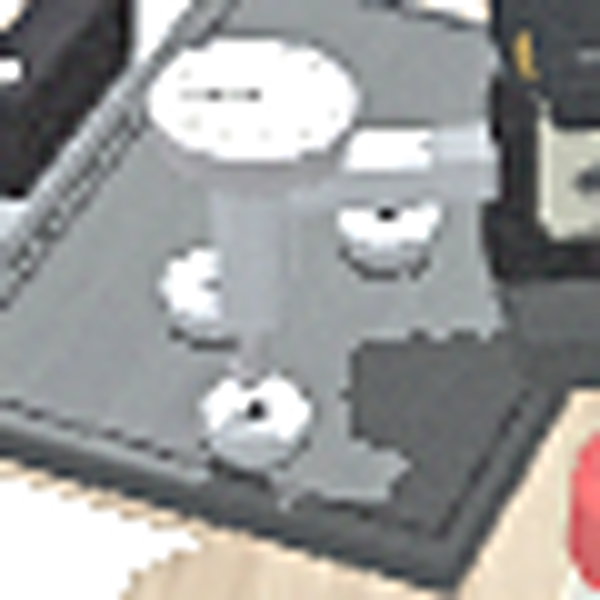

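Call:
servo_tool --targets "1 0 4 0;0 0 4 0;0 0 3 0;0 0 0 0;0 0 0 0"

```text
time: 37.78
tool_pos: [0.4324, 0.2078, 0.07]
tool_rot: [3.126, -0.065, -2.857]
contact_force: [-1.0, -0.2, -3.1]
opening: 0.0218
```

```bash
python3 look.py e4 .5155 .233 .02; python3 - <<'E'
from h import *
s=cams.read_camera("side")["color"][200:260,225:285,::-1]
s=cv2.convertScaleAbs(s,alpha=1.8,beta=20)
cv2.imwrite("pics/e4b.png",cv2.resize(s,(600,600),interpolation=cv2.INTER_CUBIC))
E
```

```text
tip est [0.5145 0.233  0.0137] tilt [ 0.009 -0.021] move mm [-0.5 -0.1 -6.3] t 37.775
target px [221.1 157.9] [250.9 240.2] tip px [221.  159.4] [251.2 242.3]
```

View pics/e4b.png

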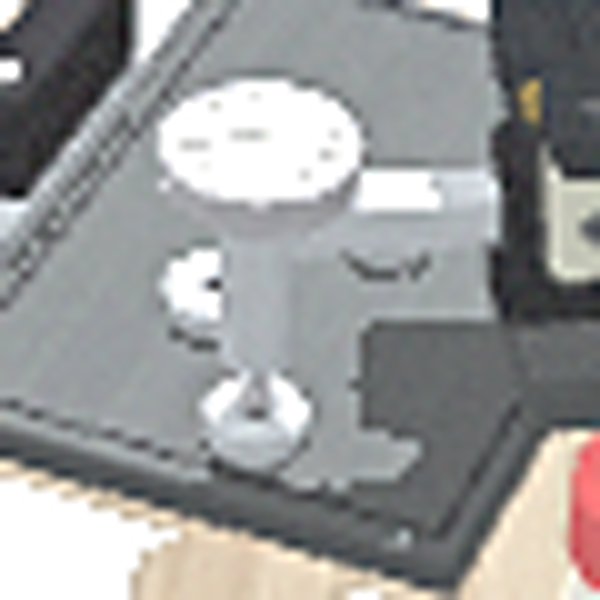

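Call:
servo_tool --targets "0 0 0 0;0 0 0 0;0 0 0 0;0 0 0 0;0 0 0 0;0 0 0 0;0 0 0 0;0 0 0 0;0 0 0 0;0 0 0 0;0 0 0 0;0 0 0 0"

```text
time: 39.42
tool_pos: [0.4325, 0.2078, 0.0703]
tool_rot: [3.126, -0.065, -2.857]
contact_force: [-0.2, 0.3, -2.9]
opening: 0.0219
```

Call:
servo_tool --targets "0 0 0 0;0 0 0 0;0 0 0 0;0 0 0 0;0 0 0 0;0 0 0 0;0 0 0 0;0 0 0 0;0 0 0 0;0 0 0 0;0 0 0 0;0 0 0 0;0 0 0 0;0 0 0 0"

```text
time: 41.18
tool_pos: [0.4325, 0.2078, 0.0703]
tool_rot: [3.126, -0.065, -2.857]
contact_force: [-0.2, -0.4, -3.3]
opening: 0.0216
```

```bash
python3 look.py e5 .5155 .233 .02
```

```text
tip est [0.5146 0.233  0.014 ] tilt [ 0.008 -0.021] move mm [-0.5 -0.1 -6.1] t 41.175
target px [221.1 157.9] [250.9 240.2] tip px [221.  159.4] [251.2 242.2]
```

View pics/e5.png

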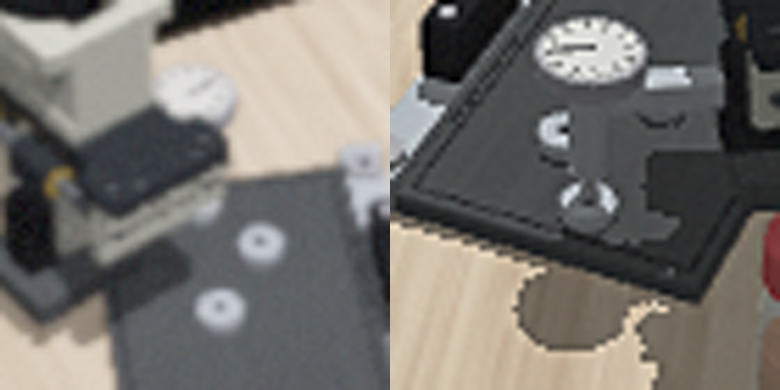

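Call:
servo_tool --targets "0 0 -10 0;0 0 -6 0;0 0 0 0"

```text
time: 41.65
tool_pos: [0.4339, 0.2079, 0.0877]
tool_rot: [3.126, -0.064, -2.857]
contact_force: [0.3, -0.6, -3.5]
opening: 0.0217
```

```bash
python3 -c "
from h import *
goto_tip([.533,.1885,.032])"
```

```text
tip est [0.5161 0.2331 0.0315] tilt [ 0.007 -0.021] move mm [ -3.7 -47.5  -1.5] t 41.65
```

Call:
servo_tool --targets "-1 -16 -1 0;-1 -16 -1 0;-1 -14 0 0;0 0 0 0"

```text
time: 42.15
tool_pos: [0.451, 0.1608, 0.0886]
tool_rot: [3.126, -0.064, -2.858]
contact_force: [-0.3, 0.6, -3.4]
opening: 0.0218
```

```bash
python3 look.py f1 .533 .1885 .02
```

```text
tip est [0.5331 0.1859 0.0324] tilt [ 0.008 -0.021] move mm [-1.4  2.3 12.4] t 42.15
target px [232.5 165.7] [246.4 227.4] tip px [232.4 163.2] [246.7 223. ]
```

View pics/f1.png

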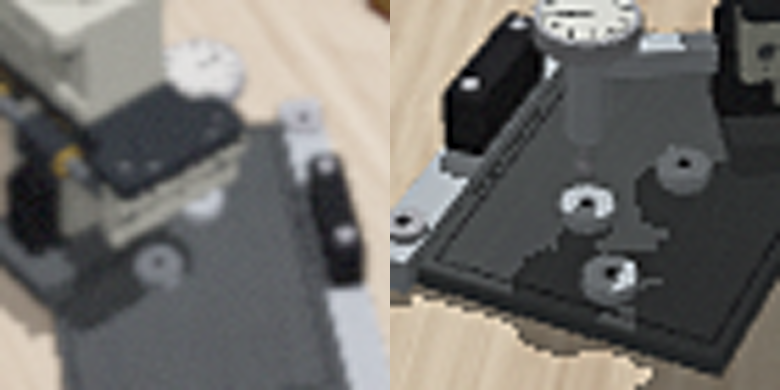

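Call:
servo_tool --targets "-1.4 3 5 0;0 0 5 0;0 0 4.5 0;0 0 3 0;0 0 0 0;0 0 0 0"

```text
time: 43.0
tool_pos: [0.4492, 0.1663, 0.0695]
tool_rot: [3.125, -0.065, -2.855]
contact_force: [0.1, -0.4, -3.8]
opening: 0.0217
```

```bash
python3 look.py f2 .533 .1885 .02
```

```text
tip est [0.5312 0.1917 0.0133] tilt [ 0.009 -0.021] move mm [-0.3 -3.5 -6.8] t 43.0
target px [232.5 165.7] [246.4 227.4] tip px [231.6 166.8] [246.9 230.5]
```

View pics/f2.png

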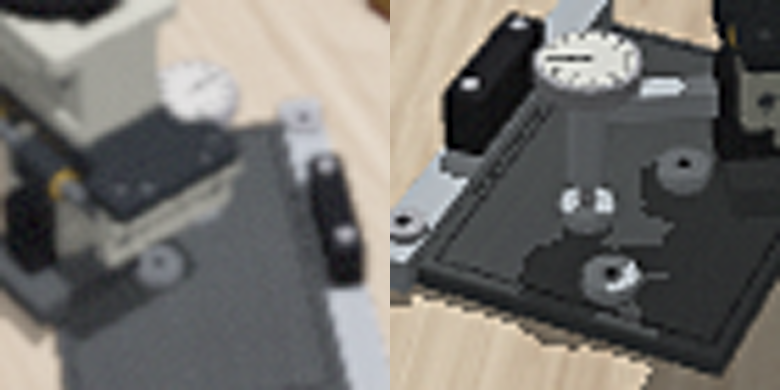

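Call:
servo_tool --targets "0 0 -9 0;0 -2.5 0 0;0 0 0 0"

```text
time: 43.48
tool_pos: [0.4509, 0.1638, 0.0796]
tool_rot: [3.125, -0.064, -2.855]
contact_force: [0.4, 0.4, -3.9]
opening: 0.0218
```

```bash
python3 -c "
from h import *
goto_tip([.533,.189,.0145])"
```

```text
tip est [0.533  0.1891 0.0234] tilt [ 0.008 -0.021] move mm [-0.6 -0.3  8.9] t 43.475
```

Call:
servo_tool --targets "-0.6 -0.5 4 0;0 0 3 0;0 0 1.5 0;0 0 0 0;0 0 0 0;0 0 0 0"

```text
time: 44.22
tool_pos: [0.451, 0.1634, 0.0702]
tool_rot: [3.125, -0.065, -2.855]
contact_force: [-0.1, -0.3, -4.2]
opening: 0.0222
```

```bash
python3 look.py f3 .533 .189 .02
```

```text
tip est [0.5331 0.1888 0.014 ] tilt [ 0.008 -0.021] move mm [ 0.4  0.4 -6. ] t 44.225
target px [232.4 165.6] [246.4 227.5] tip px [232.6 167.1] [246.3 229.4]
```

View pics/f3.png

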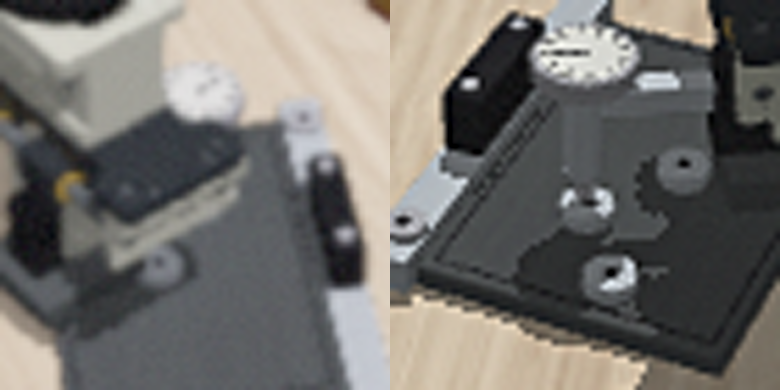

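```bash
cat > sz.py <<'E'
import sys
from h import *
n,u,v=sys.argv[1],int(sys.argv[2]),int(sys.argv[3])
s=cams.read_camera("side")["color"][v-20:v+20,u-20:u+20,::-1]
s=cv2.convertScaleAbs(s,alpha=1.8,beta=20)
cv2.imwrite(f"pics/{n}.png",cv2.resize(s,(600,600),interpolation=cv2.INTER_NEAREST))
E
python3 sz.py f4 246 225
```

```text
(no output)
```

View pics/f4.png

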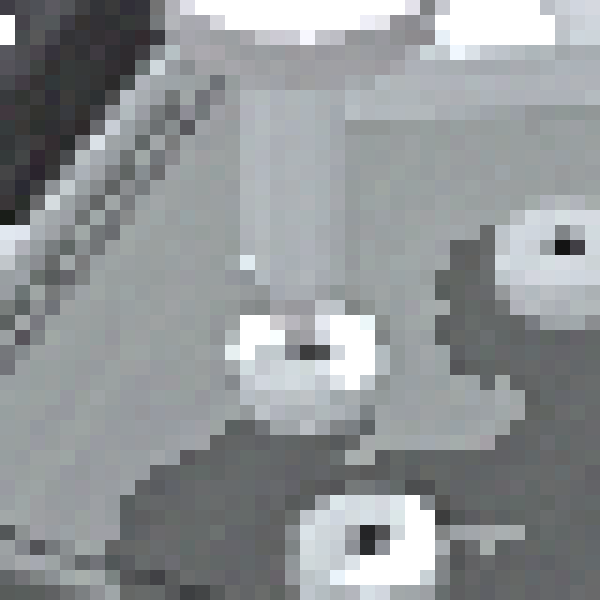

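Call:
servo_tool --targets "0 0 -8 0;1 2.2 0 0;0 0 0 0"

```text
time: 44.75
tool_pos: [0.4498, 0.1654, 0.0791]
tool_rot: [3.125, -0.065, -2.855]
contact_force: [0.3, -0.7, -2.5]
opening: 0.0215
```

```bash
python3 -c "
from h import *
goto_tip([.5315,.1912,.0145])"
```

```text
tip est [0.5319 0.1908 0.0229] tilt [ 0.008 -0.021] move mm [-0.3  0.4  8.4] t 44.75
```

Call:
servo_tool --targets "0 0.4 4 0;0 0 3 0;0 0 1 0;0 0 0 0;0 0 0 0;0 0 0 0;0 0 0 0;0 0 0 0"

```text
time: 45.75
tool_pos: [0.4491, 0.1658, 0.0704]
tool_rot: [3.125, -0.065, -2.855]
contact_force: [0.4, 0.3, -3.4]
opening: 0.0219
```

```bash
python3 look.py f5 .5315 .1912 .02; python3 sz.py f6 246 225
```

```text
tip est [0.5312 0.1912 0.0142] tilt [ 0.008 -0.021] move mm [ 0.1  0.  -5.8] t 45.75
target px [231.7 165.3] [246.9 228.2] tip px [231.7 166.7] [246.9 230.1]
```

View pics/f6.png

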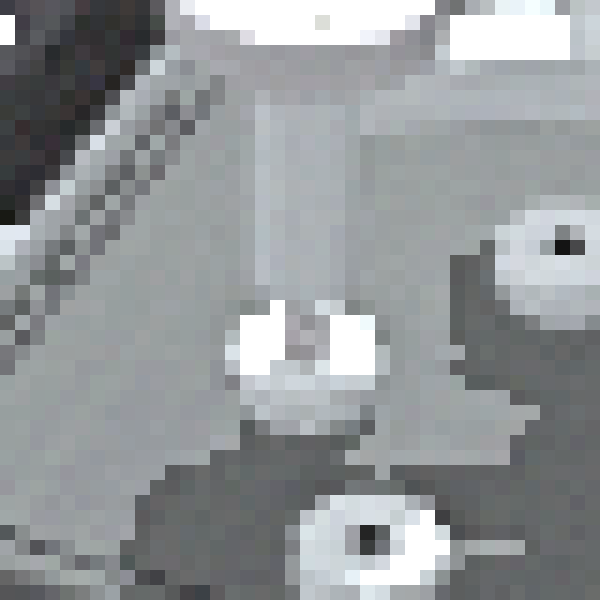

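Call:
servo_tool --targets "0 0 0 0;0 0 0 0;0 0 0 0;0 0 0 0;0 0 0 0;0 0 0 0;0 0 0 0;0 0 0 0;0 0 0 0;0 0 0 0;0 0 0 0;0 0 0 0;0 0 0 0"

```text
time: 47.52
tool_pos: [0.4491, 0.1658, 0.0704]
tool_rot: [3.125, -0.065, -2.855]
contact_force: [0.3, -0.0, -2.7]
opening: 0.0218
```

Call:
servo_tool --targets "0 0 0 0;0 0 0 0;0 0 0 0;0 0 0 0;0 0 0 0;0 0 0 0;0 0 0 0;0 0 0 0;0 0 0 0;0 0 0 0;0 0 0 0;0 0 0 0"

```text
time: 49.02
tool_pos: [0.4491, 0.1658, 0.0704]
tool_rot: [3.125, -0.065, -2.855]
contact_force: [-0.3, 0.3, -4.2]
opening: 0.0217
```

Call:
servo_tool --targets "0 0 -10 0;0 0 -7 0;0 0 0 0"

```text
time: 49.4
tool_pos: [0.4505, 0.1659, 0.0888]
tool_rot: [3.125, -0.064, -2.855]
contact_force: [-1.1, 0.4, -4.5]
opening: 0.0219
```

```bash
python3 look.py f7 .494 .158 .032; python3 sz.py f8 250 230
```

```text
tip est [0.5326 0.1912 0.0326] tilt [ 0.008 -0.021] move mm [ 46.3 -21.    3.2] t 49.4
target px [224.1 174. ] [264.3 217.4] tip px [231.7 162.4] [246.7 224.2]
```

View pics/f8.png

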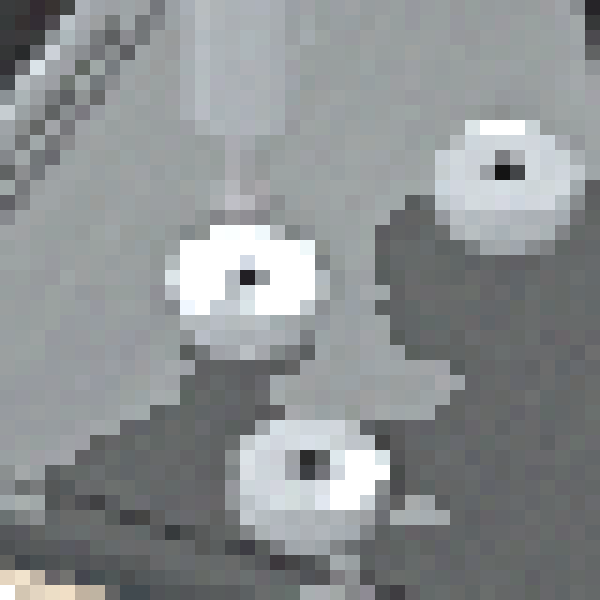

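```bash
python3 -c "
from h import *
s=cams.read_camera('side')
a=ray(s,246.6,228.4,.02);b=ray(s,263.6,221.4,.02);c=ray(s,250.6,240.8,.02);d=ray(s,213.4,231.7,.022);print(a,b,c,d,b-a)
goto_tip([.493,.160,.032])"
```

```text
[0.53198732 0.19213074 0.02      ] [0.49527325 0.15859547 0.02      ] [0.5158363  0.23508912 0.02      ] [0.60684409 0.21976828 0.022     ] [-0.03671407 -0.03353527  0.        ]
tip est [0.5318 0.1911 0.0315] tilt [ 0.009 -0.021] move mm [ 46.  -18.9   2.3] t 49.6
```

Call:
servo_tool --targets "15 -7 1 0;15 -7 1 0;13 -6 1 0;0 0 0 0"

```text
time: 50.1
tool_pos: [0.4126, 0.1335, 0.0866]
tool_rot: [3.125, -0.067, -2.855]
contact_force: [0.8, 0.4, -3.8]
opening: 0.0213
```

```bash
python3 look.py g1 .4945 .158 .0145; python3 sz.py g2 262 217
```

```text
tip est [0.4946 0.1589 0.0302] tilt [ 0.011 -0.021] move mm [-0.7 -1.1 15.7] t 50.1
target px [224.6 178.1] [263.9 223. ] tip px [224.5 173.8] [263.4 218.2]
```

View pics/g1.png

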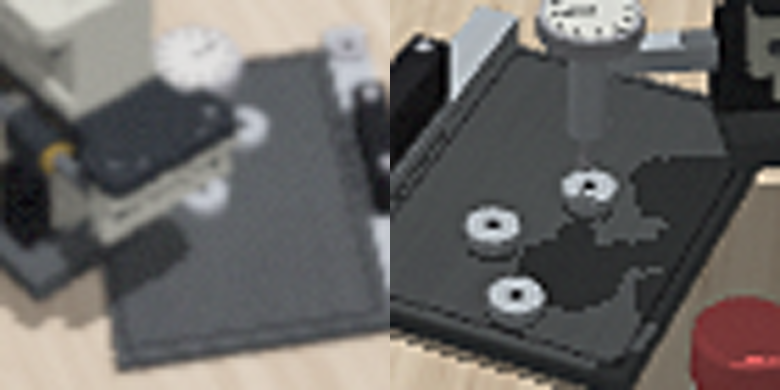

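Call:
servo_tool --targets "0 -1 5 0;0 0 5 0;0 0 4 0;0 0 1 0;0 0 0 0;0 0 0 0"

```text
time: 51.0
tool_pos: [0.4143, 0.1337, 0.0706]
tool_rot: [3.125, -0.064, -2.854]
contact_force: [-0.3, -0.2, -3.0]
opening: 0.0223
```

```bash
python3 look.py g3 .4945 .158 .0145; python3 sz.py g4 262 217
```

```text
tip est [0.4964 0.1592 0.0144] tilt [ 0.008 -0.022] move mm [ 2.2 -0.6  0. ] t 51.0
target px [224.6 178.1] [263.9 223. ] tip px [225.  177.6] [263.  223.3]
```

View pics/g4.png

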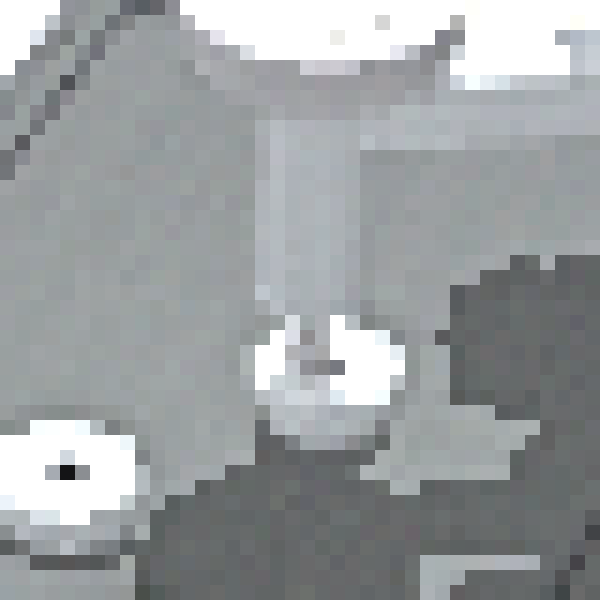

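Call:
servo_tool --targets "0 0 -8 0;2.2 -0.3 0 0;0 0 0 0"

```text
time: 51.52
tool_pos: [0.4128, 0.1328, 0.0796]
tool_rot: [3.125, -0.064, -2.854]
contact_force: [-0.4, 0.2, -3.7]
opening: 0.0219
```

```bash
python3 -c "
from h import *
goto_tip([.494,.159,.0145])"
```

```text
tip est [0.4949 0.1583 0.0235] tilt [ 0.007 -0.022] move mm [0.1 0.8 9. ] t 51.525
```

Call:
servo_tool --targets "0.3 0.8 4 0;0 0 3 0;0 0 1.5 0;0 0 0 0;0 0 0 0;0 0 0 0;0 0 0 0;0 0 0 0"

```text
time: 52.52
tool_pos: [0.4117, 0.1335, 0.0705]
tool_rot: [3.125, -0.064, -2.854]
contact_force: [0.1, 0.2, -3.6]
opening: 0.0215
```

```bash
python3 look.py g5 .494 .159 .0145; python3 sz.py g6 262 217
```

```text
tip est [0.4938 0.159  0.0143] tilt [ 0.007 -0.022] move mm [-0.2 -0.1 -0.2] t 52.525
target px [224.3 177.9] [264.  223.3] tip px [224.2 178. ] [264.1 223.4]
```

View pics/g6.png

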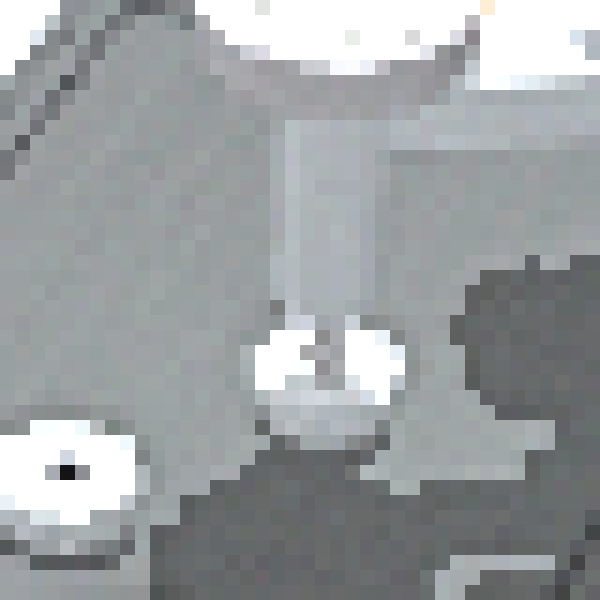

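Call:
servo_tool --targets "0 0 0 0;0 0 0 0;0 0 0 0;0 0 0 0;0 0 0 0;0 0 0 0;0 0 0 0;0 0 0 0;0 0 0 0;0 0 0 0;0 0 0 0;0 0 0 0;0 0 0 0"

```text
time: 54.3
tool_pos: [0.4117, 0.1335, 0.0704]
tool_rot: [3.125, -0.064, -2.854]
contact_force: [-0.6, -0.3, -2.5]
opening: 0.0217
```

Call:
servo_tool --targets "0 0 0 0;0 0 0 0;0 0 0 0;0 0 0 0;0 0 0 0;0 0 0 0;0 0 0 0;0 0 0 0;0 0 0 0;0 0 0 0;0 0 0 0;0 0 0 0"

```text
time: 55.8
tool_pos: [0.4116, 0.1335, 0.0704]
tool_rot: [3.125, -0.064, -2.854]
contact_force: [-1.2, 0.0, -2.9]
opening: 0.0217
```

Call:
servo_tool --targets "0 0 -10 0;0 0 -10 0;0 0 -5 0;0 0 0 0"

```text
time: 56.3
tool_pos: [0.4137, 0.1336, 0.0977]
tool_rot: [3.125, -0.063, -2.854]
contact_force: [0.4, 0.1, -3.4]
opening: 0.0216
```

```bash
python3 look.py h1 .607 .220 .045
```

```text
tip est [0.4958 0.1591 0.0416] tilt [ 0.006 -0.022] move mm [-123.4   27.   -10.8] t 56.3
target px [250.6 145.3] [213.  224.1] tip px [224.2 171.4] [263.8 214.7]
```

View pics/h1.png

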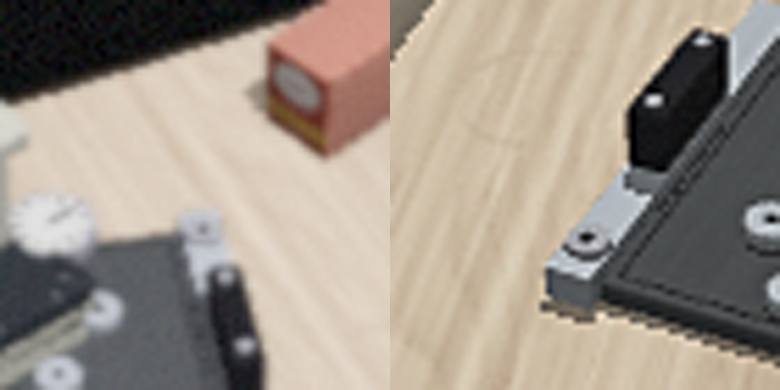

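Call:
servo_tool --targets "-17 8 -3 0;-17 8 -3 0;-17 8 -3 0;-17 3 -3 0;-17 0 -3 0;-17 0 -2 0;-15 0 -2 0;0 0 0 0"

```text
time: 57.4
tool_pos: [0.519, 0.1939, 0.105]
tool_rot: [3.125, -0.073, -2.854]
contact_force: [0.2, -0.9, -3.2]
opening: 0.0218
```

```bash
python3 look.py h2 .607 .220 .022
```

```text
tip est [0.6006 0.2193 0.048 ] tilt [ 0.016 -0.02 ] move mm [-8.2 -1.6 25.4] t 57.4
target px [250.7 150.9] [213.3 231.8] tip px [248.4 145.6] [216.4 223.3]
```

View pics/h2.png

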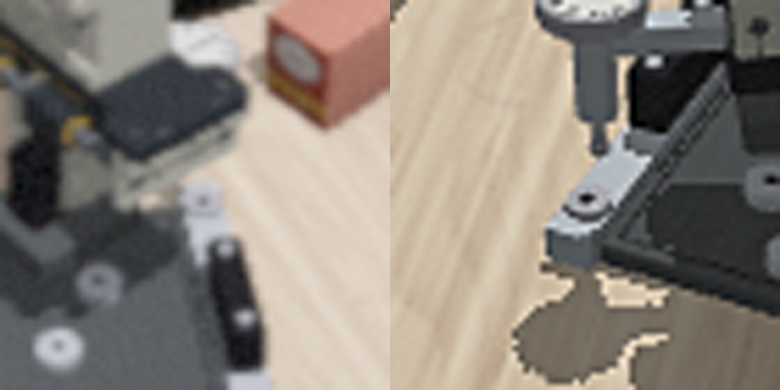

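Call:
servo_tool --targets "-7 -1 0 0;0 0 8 0;0 0 8 0;0 0 5 0;0 0 0 0"

```text
time: 58.12
tool_pos: [0.5215, 0.1941, 0.0812]
tool_rot: [3.124, -0.078, -2.854]
contact_force: [0.2, 0.0, -3.1]
opening: 0.0218
```

```bash
python3 -c "
from h import *
goto_tip([.6061,.2195,.0159])"; python3 sz.py h3 213 227
```

```text
tip est [0.6028 0.2195 0.0239] tilt [ 0.021 -0.019] move mm [-3.8 -1.1  7.7] t 58.125
```

View pics/h3.png

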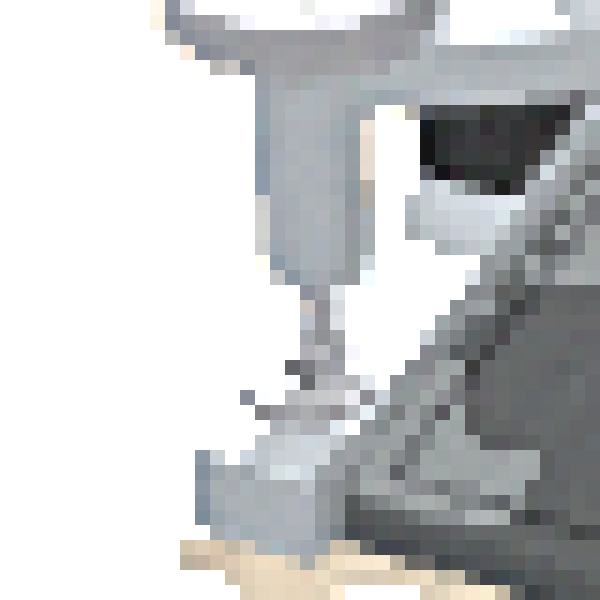

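Call:
servo_tool --targets "-4 -1 -1 0;0 0 0 0"

```text
time: 58.42
tool_pos: [0.5266, 0.1944, 0.0827]
tool_rot: [3.124, -0.076, -2.854]
contact_force: [0.9, 0.9, -2.5]
opening: 0.0219
```

```bash
python3 -c "
from h import *
goto_tip([.6061,.2198,.0165])"
```

```text
tip est [0.608  0.2198 0.0255] tilt [ 0.019 -0.019] move mm [1.1 0.4 9.1] t 58.425
```

Call:
servo_tool --targets "0.8 0 4 0;0 0 3 0;0 0 1.5 0;0 0 0 0;0 0 0 0;0 0 0 0;0 0 0 0;0 0 0 0"

```text
time: 59.42
tool_pos: [0.5253, 0.1942, 0.0741]
tool_rot: [3.124, -0.075, -2.854]
contact_force: [-0.5, 0.4, -4.2]
opening: 0.0218
```

```bash
python3 look.py h4 .6065 .220 .022
```

```text
tip est [0.6067 0.2196 0.017 ] tilt [ 0.018 -0.019] move mm [ 0.5  0.5 -5. ] t 59.425
target px [250.6 150.9] [213.5 231.8] tip px [250.7 152.2] [213.5 233.3]
```

View pics/h4.png

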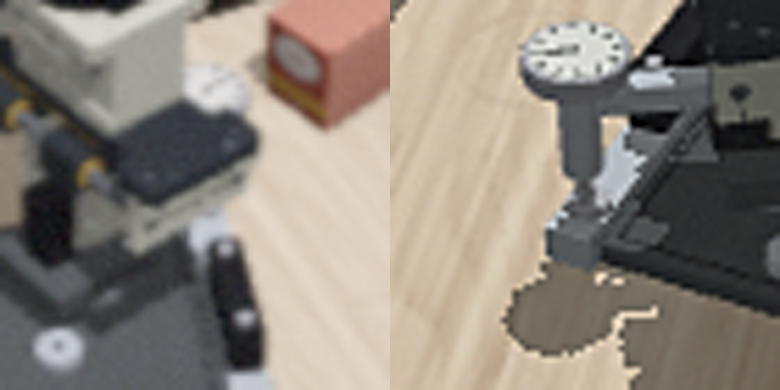

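Call:
servo_tool --targets "0 0 0 0;0 0 0 0;0 0 0 0;0 0 0 0;0 0 0 0;0 0 0 0;0 0 0 0;0 0 0 0;0 0 0 0;0 0 0 0;0 0 0 0;0 0 0 0;0 0 0 0"

```text
time: 61.15
tool_pos: [0.5253, 0.1942, 0.0741]
tool_rot: [3.124, -0.075, -2.854]
contact_force: [0.2, -0.6, -2.9]
opening: 0.0214
```

Call:
servo_tool --targets "0 0 0 0;0 0 0 0;0 0 0 0;0 0 0 0;0 0 0 0;0 0 0 0;0 0 0 0;0 0 0 0;0 0 0 0;0 0 0 0;0 0 0 0;0 0 0 0;0 0 0 0"

```text
time: 62.78
tool_pos: [0.5253, 0.1942, 0.0741]
tool_rot: [3.124, -0.075, -2.854]
contact_force: [0.0, -0.0, -3.7]
opening: 0.0219
```

```bash
python3 look.py h5 .6065 .220 .022
```

```text
tip est [0.6067 0.2196 0.017 ] tilt [ 0.018 -0.019] move mm [ 0.5  0.6 -5. ] t 62.775
target px [250.6 150.9] [213.5 231.8] tip px [250.7 152.2] [213.5 233.3]
```

View pics/h5.png

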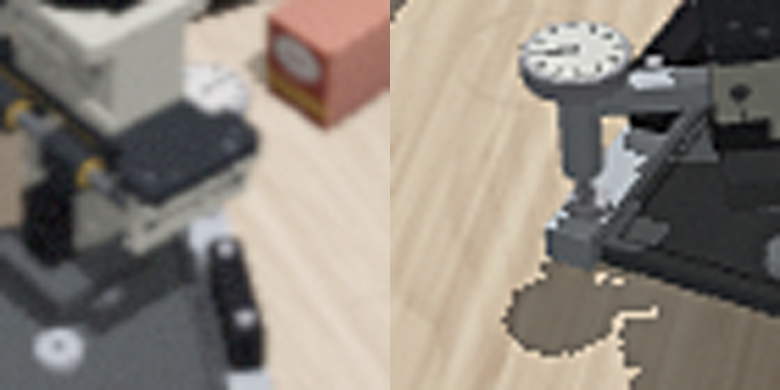

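Call:
servo_tool --targets "0 0 -10 0;0 0 -15 0;0 0 -8 0;15 0 0 0;20 0 0 0;20 0 0 0;15 0 0 0;0 0 0 0.12;0 0 0 0.12;0 0 0 0.11;0 0 0 0"

```text
time: 64.25
tool_pos: [0.4611, 0.1744, 0.1211]
tool_rot: [-3.134, -0.068, 3.069]
contact_force: [-0.1, 0.1, -3.0]
opening: 0.0219
```

Call:
servo_tool --targets "-2 -30 0 0;-2 -30 0 0;-2 -30 0 0;-2 -30 0 0;-2 -30 0 0;-2 -30 0 0;-10 -30 0 0;-10 -30 0 0;-10 -30 0 0;-10 -20 0 0;0 0 0 0"

```text
time: 65.62
tool_pos: [0.4987, -0.1271, 0.1245]
tool_rot: [-3.135, -0.06, 3.1]
contact_force: [0.8, 1.4, -3.4]
opening: 0.0215
```

```bash
python3 - <<'E'
from h import *
p=cams.read_camera("scene"); s=cams.read_camera("side")
cv2.imwrite("pics/k1.png",np.hstack([cv2.resize(p["color"][130:330,200:360,::-1],(390,487)),cv2.resize(s["color"][60:260,180:340,::-1],(390,487))]))
E
```

```text
(no output)
```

View pics/k1.png

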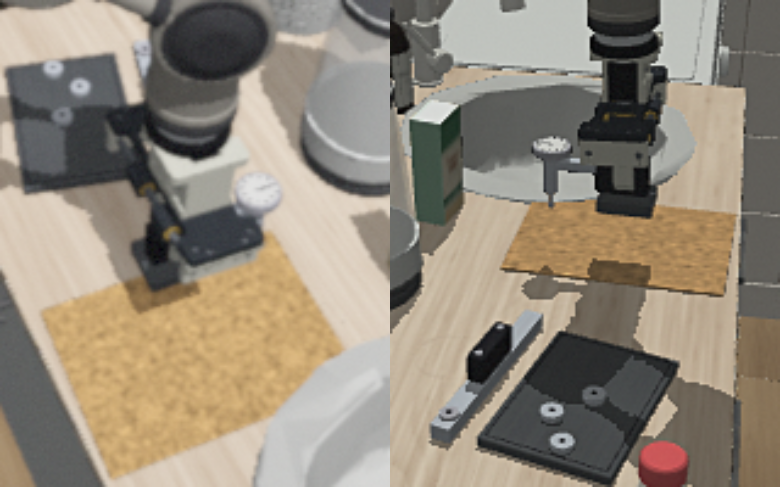

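Call:
servo_tool --targets "0 -9 10 0;0 0 15 0;0 0 15 0;0 0 15 0;0 0 8 0;0 0 0 0"

```text
time: 66.47
tool_pos: [0.491, -0.1317, 0.0559]
tool_rot: [-3.138, -0.065, 3.106]
contact_force: [-0.3, -0.5, -3.4]
opening: 0.0219
```

Call:
servo_tool --targets "0 -3 4 0;0 0 4 0;0 0 2 0;0 0 0 0"

```text
time: 66.97
tool_pos: [0.491, -0.1351, 0.0463]
tool_rot: [-3.138, -0.063, 3.106]
contact_force: [0.3, 0.1, -1.9]
opening: 0.0218
```

Call:
servo_tool --targets "0 0 1.5 0;0 0 0 0"

```text
time: 67.22
tool_pos: [0.4912, -0.1352, 0.0464]
tool_rot: [-3.137, -0.062, 3.106]
contact_force: [-0.2, 0.4, -3.4]
opening: 0.0217
```

Call:
servo_tool --targets "0 0 0 0;0 0 0 0;0 0 0 0;0 0 0 0;0 0 -20 0;0 0 -30 0;0 0 -30 0;0 0 -20 0;0 0 0 0" --hand 0.5

```text
time: 68.35
tool_pos: [0.4979, -0.1352, 0.149]
tool_rot: [-3.137, -0.061, 3.106]
contact_force: [0.9, -0.0, -0.7]
opening: 0.0464
```

```bash
python3 - <<'E'
from h import *
p=cams.read_camera("scene"); s=cams.read_camera("side"); w=cams.read_camera("wrist")
cv2.imwrite("pics/k2.png",np.hstack([cv2.resize(p["color"][130:330,200:360,::-1],(390,487)),cv2.resize(s["color"][60:260,180:340,::-1],(390,487))]))
cv2.imwrite("pics/k2w.png",w["color"][:,:,::-1])
E
```

```text
(no output)
```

View pics/k2.png

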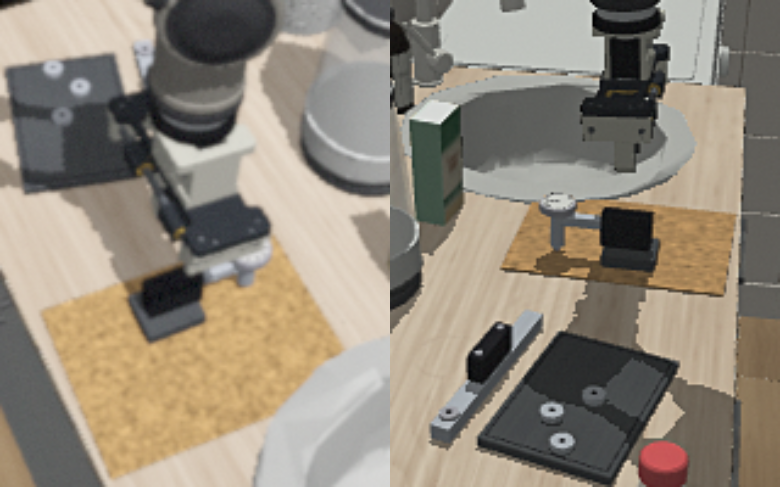

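View pics/k2w.png

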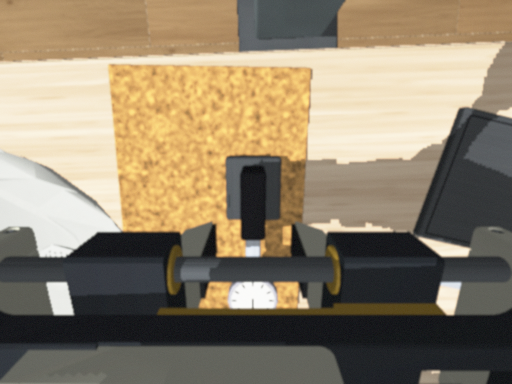

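Call:
servo_tool --targets "-10 40 -5 0;-10 40 -5 0;-12 40 -5 0;-12 40 -5 0;-12 40 -5 0;-12 40 -5 0;-8 20 -2 0;0 0 0 0.18;0 0 0 0.18;0 0 0 0.18;0 0 0 0.18;0 0 0 0.18;0 0 0 0.18;0 0 0 0.18;0 0 0 0.18;0 0 0 0.18;0 0 0 0.17;0 0 0 0"

```text
time: 70.75
tool_pos: [0.5755, 0.1301, 0.1448]
tool_rot: [-3.036, 0.037, 1.258]
contact_force: [0.0, 0.2, 0.3]
opening: 0.0458
```

```bash
python3 - <<'E'
from h import *
p=cams.read_camera("scene"); w=cams.read_camera("wrist")
cv2.imwrite("pics/k3w.png",w["color"][:,:,::-1])
for r in cams.cut_out(w,"straightedge")[:2]:
    b=rect(w,r["region"],.018); print(r["score"],b)
E
```

```text
0.79 ((615.5286254882812, 153.5540771484375), (159.43345642089844, 24.843414306640625), 75.1587142944336)
0.65 ((494.10699462890625, 155.52658081054688), (23.802093505859375, 23.67128562927246), 74.07596588134766)
```

View pics/k3w.png

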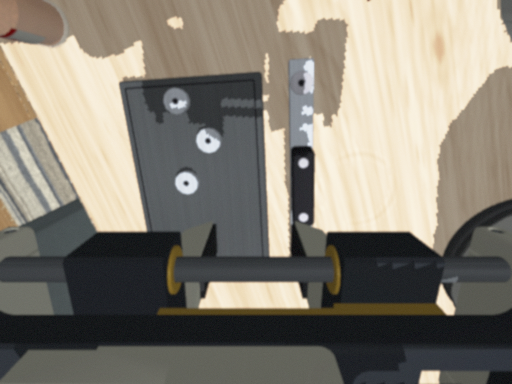

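Call:
servo_tool --targets "0 0 0 -0.18;0 0 0 -0.18;0 0 0 -0.18;0 0 0 0"

```text
time: 71.4
tool_pos: [0.5756, 0.1301, 0.1447]
tool_rot: [-3.033, -0.026, 1.82]
contact_force: [0.6, -0.5, -0.3]
opening: 0.0459
```

Call:
servo_tool --targets "-35 -26 0 0;-35 -26 0 0;-35 -26 0 0;0 0 0 0"

```text
time: 71.9
tool_pos: [0.525, 0.0066, 0.1503]
tool_rot: [-3.033, -0.024, 1.81]
contact_force: [0.6, -0.5, 0.5]
opening: 0.0461
```

Call:
servo_tool --targets "35 26 0 0;35 26 0 0;35 26 0 0;0 0 0 0"

```text
time: 72.4
tool_pos: [0.5785, 0.1322, 0.1445]
tool_rot: [-3.036, -0.024, 1.799]
contact_force: [-1.2, -0.3, 0.3]
opening: 0.0461
```

Call:
servo_tool --targets "0 0 0 -0.18;0 0 0 -0.18;0 0 0 -0.18;0 0 0 -0.18;0 0 0 -0.18;0 0 0 -0.18;0 0 0 -0.18;0 0 0 0"

```text
time: 73.4
tool_pos: [0.5768, 0.1319, 0.1436]
tool_rot: [-3.134, -0.111, 3.087]
contact_force: [-0.4, 0.1, -0.4]
opening: 0.0459
```

Call:
servo_tool --targets "12 -40 4 0;12 -40 4 0;12 -40 4 0;0 0 0 0"

```text
time: 73.9
tool_pos: [0.5314, 0.0113, 0.1364]
tool_rot: [-3.131, -0.11, 3.068]
contact_force: [-0.2, -0.1, -0.2]
opening: 0.0458
```

Call:
servo_tool --targets "-12 40 -5 0;-12 40 -5 0;-12 40 -5 0;0 0 0 0"

```text
time: 74.4
tool_pos: [0.5801, 0.1329, 0.147]
tool_rot: [-3.131, -0.108, 3.05]
contact_force: [0.4, -0.2, -0.1]
opening: 0.046
```

Call:
servo_tool --targets "0 0 0 0.18;0 0 0 0.18;0 0 0 0.18;0 0 0 0.18;0 0 0 0.18;0 0 0 0"

```text
time: 75.15
tool_pos: [0.5784, 0.1327, 0.1462]
tool_rot: [-3.045, -0.056, 2.109]
contact_force: [0.6, -0.2, -0.3]
opening: 0.046
```

Call:
servo_tool --targets "0 0 0 0.18;0 0 0 0.18;0 0 0 0.18;0 0 0 0.18;0 0 0 0.1;0 0 0 0"

```text
time: 75.9
tool_pos: [0.5775, 0.1315, 0.146]
tool_rot: [-3.034, 0.034, 1.284]
contact_force: [-0.0, -0.4, -0.1]
opening: 0.046
```

```bash
python3 - <<'E'
from h import *
p=cams.read_camera("scene"); w=cams.read_camera("wrist"); s=cams.read_camera("side")
cv2.imwrite("pics/m1w.png",w["color"][:,:,::-1])
cv2.imwrite("pics/m1.png",np.hstack([cv2.resize(p["color"][110:230,195:315,::-1],(390,390)),cv2.resize(s["color"][160:280,170:290,::-1],(390,390))]))
for q in ("straightedge","datum_top"):
  for r in cams.cut_out(w,q)[:1]:
    b=rect(w,r["region"],.018); print(r["score"],b)
E
```

```text
0.67 ((611.9931640625, 141.43795776367188), (184.17637634277344, 24.286922454833984), 75.20134735107422)
0.88 ((612.2943115234375, 142.32412719726562), (183.60488891601562, 24.23642921447754), 75.18788146972656)
```

View pics/m1w.png

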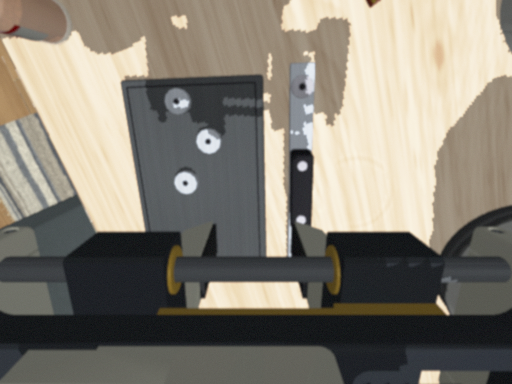

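View pics/m1.png

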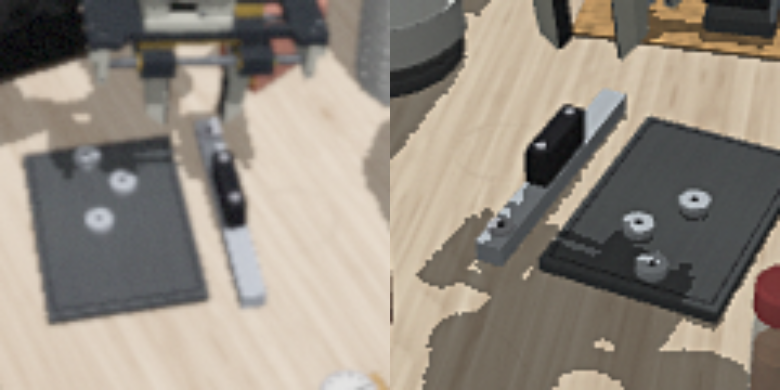

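```bash
python3 - <<'E'
from h import *
w=cams.read_camera("wrist")
for u,v,z in [(302.5,86,.022),(302,166,.05),(300.5,219.5,.05)]: print(ray(w,u,v,z).round(4))
st=telemetry.observe(); print(st["tool_pos"],st["tool_rot"])
R=Rt(st)
A=ray(w,302,166,.05);B=ray(w,300.5,219.5,.05); c=(A+B)/2; c[2]=.046
d=B-A; print(np.arctan2(-d[1],-d[0]))
tgt=c; print("center",c,"shift",(R.T@(tgt-st["tool_pos"])*1000).round(1))
E
```

```text
[0.6305 0.212  0.022 ]
[0.6131 0.1485 0.05  ]
[0.6    0.1002 0.05  ]
[0.57756773 0.13166199 0.14598905] [-3.03455727  0.03416653  1.28203514]
1.3067247096575927
center [0.6065641  0.12435252 0.046     ] shift [ 4.7 40.4 96.1]
```

Call:
servo_tool --targets "2 14 0 -0.025;2 14 0 0;1 12 0 0;0 0 15 0;0 0 15 0;0 0 15 0;0 0 0 0"

```text
time: 77.08
tool_pos: [0.6104, 0.1258, 0.0923]
tool_rot: [-3.03, 0.032, 1.313]
contact_force: [0.5, -0.1, -0.7]
opening: 0.0461
```

```bash
python3 - <<'E'
from h import *
w=cams.read_camera("wrist"); s=cams.read_camera("side"); p=cams.read_camera("scene")
cv2.imwrite("pics/m2w.png",w["color"][:,:,::-1])
cv2.imwrite("pics/m2.png",np.hstack([cv2.resize(p["color"][110:230,195:315,::-1],(390,390)),cv2.resize(s["color"][160:280,170:290,::-1],(390,390))]))
st=telemetry.observe(); R=Rt(st)
print("shift",(R.T@(np.array([.6066,.1243,.044])-st["tool_pos"])*1000).round(1))
E
```

```text
shift [-1.4  0.6 50.9]
```

View pics/m2w.png

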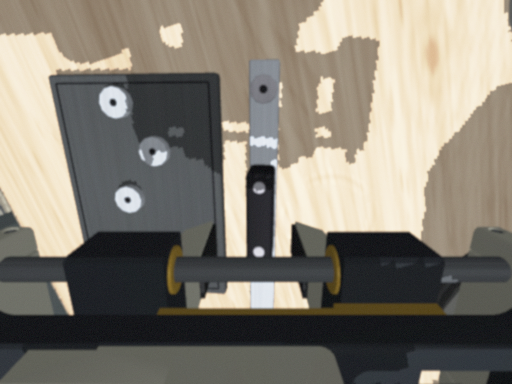

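View pics/m2.png

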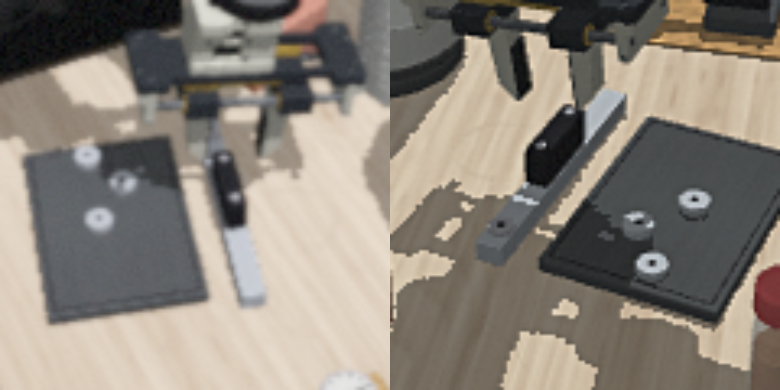

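Call:
servo_tool --targets "0 1 12 0;0 0 12 0;0 0 12 0;0 0 9 0;0 0 0 0"

```text
time: 77.85
tool_pos: [0.608, 0.1255, 0.047]
tool_rot: [-3.035, 0.03, 1.313]
contact_force: [0.5, 1.2, 0.2]
opening: 0.0459
```

Call:
servo_tool --targets "0 0 0 0;0 0 0 0;0 0 0 0;0 0 0 0;0 0 0 0" --hand 0 --squeeze 30

```text
time: 78.47
tool_pos: [0.6091, 0.1255, 0.0481]
tool_rot: [-3.038, 0.029, 1.313]
contact_force: [-0.3, -1.4, -1.5]
opening: 0.0204
```

Call:
servo_tool --targets "0 0 -20 0;0 0 -25 0;0 0 -25 0;0 0 -25 0;0 0 0 0"

```text
time: 79.1
tool_pos: [0.6177, 0.1258, 0.1426]
tool_rot: [-3.032, 0.031, 1.313]
contact_force: [0.4, -0.4, -2.4]
opening: 0.0199
```

```bash
python3 - <<'E'
from h import *
w=cams.read_camera("wrist"); s=cams.read_camera("side"); p=cams.read_camera("scene")
cv2.imwrite("pics/m3.png",np.hstack([cv2.resize(p["color"][90:250,195:355,::-1],(390,390)),cv2.resize(s["color"][120:280,170:330,::-1],(390,390))]))
E
```

```text
(no output)
```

View pics/m3.png

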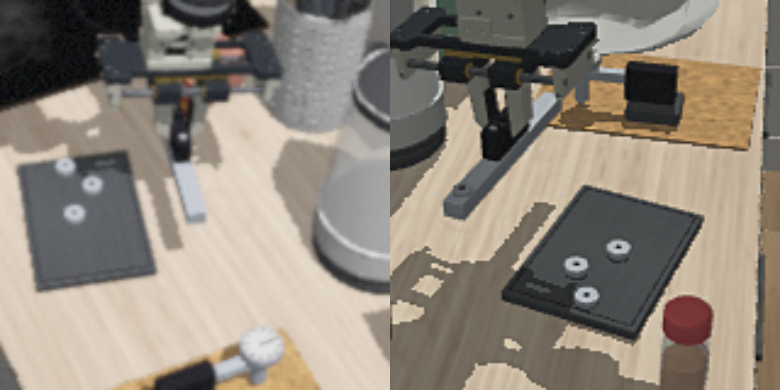

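Call:
servo_tool --targets "-5 -20 0 0;-5 -20 0 0;-5 -20 0 0;-5 -17 0 0;0 0 0 -0.18;0 0 0 -0.18;0 0 0 -0.18;0 0 0 -0.18;0 0 0 -0.18;0 0 0 0"

```text
time: 80.5
tool_pos: [0.5252, 0.1254, 0.1347]
tool_rot: [-3.022, -0.088, 2.233]
contact_force: [0.0, -0.5, -3.1]
opening: 0.02
```

Call:
servo_tool --targets "0 0 0 -0.18;0 0 0 -0.18;0 0 0 -0.18;0 0 0 -0.18;0 0 0 -0.1;0 0 0 0"

```text
time: 81.25
tool_pos: [0.5224, 0.1252, 0.1299]
tool_rot: [-3.123, -0.156, 3.056]
contact_force: [-1.1, -0.1, -2.6]
opening: 0.02
```

Call:
servo_tool --targets "0 0 -15 0;0 0 -15 0;0 0 -15 0;0 0 0 0"

```text
time: 81.75
tool_pos: [0.5301, 0.1255, 0.1777]
tool_rot: [-3.121, -0.155, 3.043]
contact_force: [-0.3, 0.4, -2.0]
opening: 0.0201
```

Call:
servo_tool --targets "0 -20 0 0;0 -20 0 0;0 -20 0 0;0 -20 0 0;0 -20 0 0;0 0 0 0"

```text
time: 82.5
tool_pos: [0.5181, 0.0168, 0.1785]
tool_rot: [-3.119, -0.158, 3.037]
contact_force: [0.0, -1.0, -2.4]
opening: 0.0202
```

Call:
servo_tool --targets "-2 -22 0 -0.03;-2 -22 0 0;-2 -22 0 0;-2 -22 0 0;-2 -22 0 0;-2 -22 0 0;0 0 0 0"

```text
time: 83.38
tool_pos: [0.5185, -0.1197, 0.1777]
tool_rot: [-3.127, -0.161, 3.066]
contact_force: [0.1, -0.5, -1.8]
opening: 0.0202
```

Call:
servo_tool --targets "-2 -22 0 0;-2 -22 0 0;-2 -22 0 0;-2 -22 0 0;-2 -18 0 0;0 0 0 0"

```text
time: 84.12
tool_pos: [0.5206, -0.2294, 0.1768]
tool_rot: [-3.13, -0.162, 3.066]
contact_force: [0.2, 0.6, -3.4]
opening: 0.0203
```

```bash
python3 - <<'E'
from h import *
w=cams.read_camera("wrist"); s=cams.read_camera("side"); p=cams.read_camera("scene")
cv2.imwrite("pics/n1.png",np.hstack([cv2.resize(p["color"][170:330,200:360,::-1],(390,390)),cv2.resize(s["color"][60:220,180:340,::-1],(390,390))]))
cv2.imwrite("pics/n1w.png",w["color"][:,:,::-1])
E
```

```text
(no output)
```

View pics/n1.png

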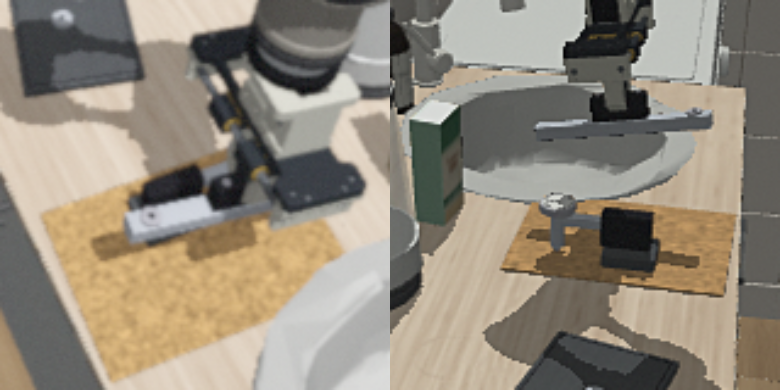

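View pics/n1w.png

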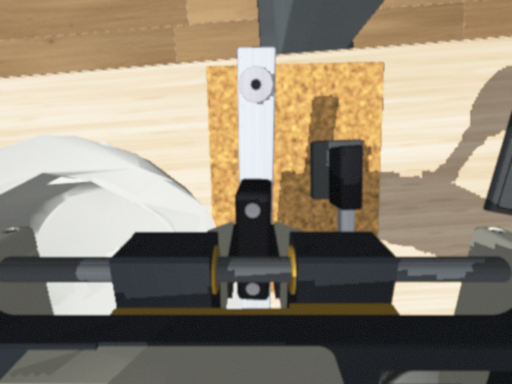

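Call:
servo_tool --targets "0 0 20 0;0 0 20 0;0 0 20 0;0 0 20 0;0 0 13 0;0 0 0 0"

```text
time: 85.02
tool_pos: [0.5066, -0.2226, 0.084]
tool_rot: [-3.131, -0.16, 3.074]
contact_force: [0.2, 0.1, -1.4]
opening: 0.0198
```

Call:
servo_tool --targets "0 -3 5 0;0 0 5 0;0 0 5 0;0 0 0 0" --squeeze 12

```text
time: 85.52
tool_pos: [0.5052, -0.2262, 0.0701]
tool_rot: [-3.13, -0.157, 3.075]
contact_force: [0.1, 0.2, -1.6]
opening: 0.0201
```

Call:
servo_tool --targets "0 0 5 0;0 0 5 0;0 0 0 0"

```text
time: 85.9
tool_pos: [0.5036, -0.2264, 0.0599]
tool_rot: [-3.129, -0.156, 3.074]
contact_force: [-0.2, -1.5, -1.6]
opening: 0.0201
```

```bash
python3 - <<'E'
from h import *
s=cams.read_camera("side"); p=cams.read_camera("scene")
cv2.imwrite("pics/n2.png",np.hstack([cv2.resize(p["color"][210:330,200:320,::-1],(390,390)),cv2.resize(s["color"][90:210,215:335,::-1],(390,390))]))
E
```

```text
(no output)
```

View pics/n2.png

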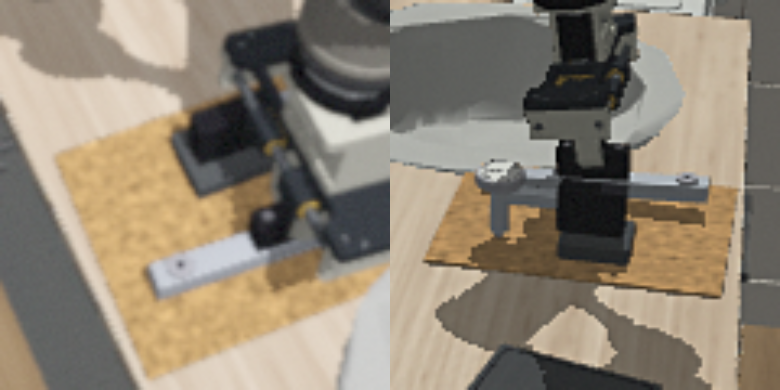

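Call:
servo_tool --targets "0 0 4 0;0 0 3 0;0 0 2 0;0 0 0 0"

```text
time: 86.5
tool_pos: [0.5027, -0.2271, 0.0525]
tool_rot: [-3.128, -0.155, 3.074]
contact_force: [-0.2, 0.3, -2.4]
opening: 0.02
```

Call:
servo_tool --targets "0 0 3 0;0 0 2 0;0 0 0 0"

```text
time: 86.88
tool_pos: [0.5032, -0.2273, 0.0514]
tool_rot: [-3.126, -0.151, 3.074]
contact_force: [0.3, -0.5, -2.6]
opening: 0.02
```

```bash
python3 - <<'E'
from h import *
s=cams.read_camera("side"); p=cams.read_camera("scene")
cv2.imwrite("pics/n3.png",np.hstack([cv2.resize(p["color"][210:330,200:320,::-1],(390,390)),cv2.resize(s["color"][90:210,215:335,::-1],(390,390))]))
E
```

```text
(no output)
```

View pics/n3.png

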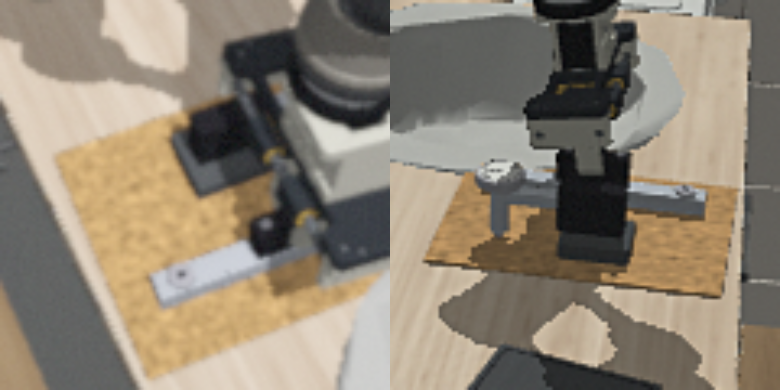

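Call:
servo_tool --targets "0 0 0 0;0 0 0 0;0 0 0 0;0 0 0 0;0 0 -15 0;0 0 -25 0;0 0 -25 0;0 0 -25 0;0 0 -25 0;0 0 0 0" --hand 0.45

```text
time: 88.22
tool_pos: [0.5224, -0.2272, 0.1728]
tool_rot: [-3.125, -0.147, 3.074]
contact_force: [0.2, 0.1, 0.2]
opening: 0.0415
```

```bash
python3 - <<'E'
from h import *
w=cams.read_camera("wrist");s=cams.read_camera("side"); p=cams.read_camera("scene")
cv2.imwrite("pics/n4.png",np.hstack([cv2.resize(p["color"][210:330,200:320,::-1],(390,390)),cv2.resize(s["color"][90:210,215:335,::-1],(390,390))]))
cv2.imwrite("pics/n4w.png",w["color"][:,:,::-1])
for q,z in [("mat",.004),("straightedge",.022),("datum_top",.022),("gauge",.022)]:
  for P,n in ((w,"w"),(p,"s"),(s,"side")):
    for r in cams.cut_out(P,q)[:1]: b=rect(P,r["region"],z); print(n,q,round(r["score"],2),np.round(b[0]),np.round(b[1]),cv2.boxPoints(b).round(0).tolist())
E
```

```text
w mat 0.87 [ 477. -180.] [201. 227.] [[358.0, -274.0], [585.0, -287.0], [597.0, -86.0], [370.0, -73.0]]
s mat 0.72 [ 499. -179.] [201. 269.] [[359.0, -271.0], [628.0, -288.0], [640.0, -88.0], [371.0, -71.0]]
side mat 0.88 [ 502. -174.] [204. 274.] [[362.0, -272.0], [636.0, -280.0], [642.0, -75.0], [368.0, -67.0]]
w straightedge 0.81 [ 486. -227.] [ 23. 191.] [[390.0, -233.0], [581.0, -244.0], [582.0, -221.0], [391.0, -210.0]]
s straightedge 0.58 [ 498. -221.] [ 45. 219.] [[387.0, -237.0], [606.0, -250.0], [608.0, -206.0], [390.0, -192.0]]
side straightedge 0.75 [ 476. -239.] [114. 183.] [[375.0, -276.0], [553.0, -314.0], [577.0, -203.0], [398.0, -165.0]]
w datum_top 0.91 [ 486. -227.] [ 24. 191.] [[390.0, -232.0], [580.0, -246.0], [582.0, -222.0], [392.0, -208.0]]
s datum_top 0.92 [ 500. -221.] [ 47. 222.] [[388.0, -239.0], [610.0, -249.0], [612.0, -203.0], [391.0, -193.0]]
side datum_top 0.63 [ 474. -236.] [ 98. 176.] [[378.0, -265.0], [550.0, -303.0], [571.0, -208.0], [399.0, -170.0]]
w gauge 0.95 [ 506. -137.] [ 60. 107.] [[451.0, -165.0], [558.0, -169.0], [560.0, -110.0], [453.0, -106.0]]
s gauge 0.97 [ 509. -132.] [ 74. 115.] [[450.0, -167.0], [565.0, -171.0], [568.0, -97.0], [453.0, -93.0]]
side gauge 0.58 [ 532. -168.] [143. 191.] [[442.0, -89.0], [481.0, -276.0], [621.0, -247.0], [582.0, -60.0]]
```

View pics/n4.png

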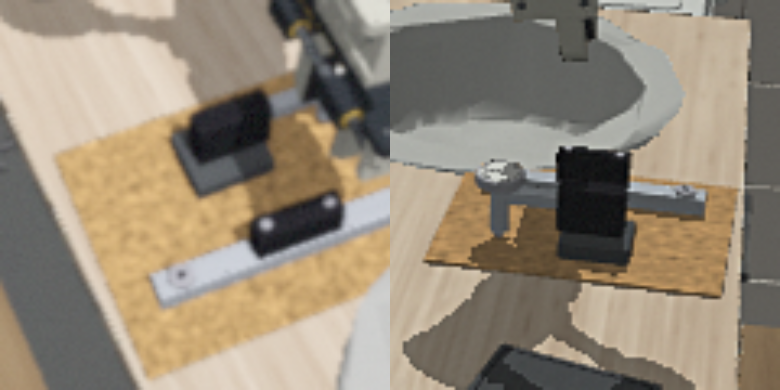

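View pics/n4w.png

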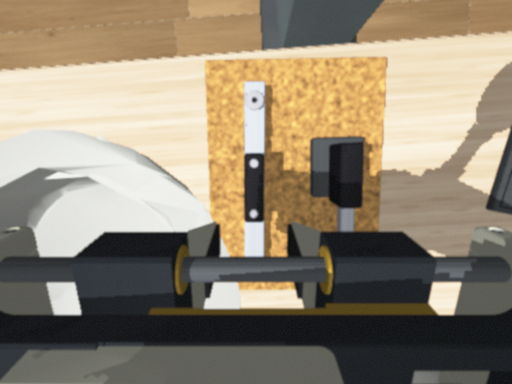

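```bash
python3 -c "
from h import *
print(robot.hand_in())"
```

```text
the job is handed in; nothing more can be done
None
```

I did the whole job and handed it in at about 88 s of the 210 s allowed. No verdict came back.

- **Setup:** I laid the straightedge flush along the steel's far long edge and pushed it in until it made light contact. In the wrist picture the two were parallel to within about 0.1°.
- **Touches:** Only three test buttons were present. I touched the datum stud, then the buttons from left to right, then the datum stud again. Each touch was held for more than 3 s with the stylus pushed in an estimated 5–6 mm and the gauge within about 1.5° of upright. The pictures show the ball centred to within about 1–2 mm. I re-touched the second and third buttons to centre them better before the long hold.
- **Return:** The gauge stands and the straightedge lies datum stud up, side by side on the cork mat. The last pictures show both wholly on it, at least about 2 cm inside the edges, and the gripper clear of everything.

**What went off plan:**
- **Straightedge knocked:** It was moved about 25 mm off the steel. It was still flush in the picture at the end of the last datum hold, so I believe this came after the measuring. I found it again and brought it back from there.
- **Tool tilt:** The tool drifted in tilt by up to about 9° on the last carries, and I could not correct it. I pressed the straightedge level on the mat before letting go, and the side picture shows it flat.
- **Camera disagreement:** The scene and side cameras differed by 2–4 mm across the table on the buttons. For the last two buttons I used the side view of the ball against the dot.

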